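# Load the sample carrier and hook its cover on

### The arm

A 7-joint arm with a two-finger parallel gripper is mounted at the origin on the work surface. World frame = base frame: x ahead of the robot, y to its left, z up, the work surface at z = 0. Lengths are in m, angles in rad, forces in N, time in s.
With the tool pointing down it reaches from about 0.4 to 0.85 m from the base axis. Payload 10.4 kg.
Tool frame: the origin (TCP) lies at the very end of the fingers, on their centre line; the grasp point (between the pads) lies r.pinch_z behind it (r.pinch_z is the distance from the TCP to the grasp point, in m); z points along the fingers, x is the direction in which the jaws open and shut, and the axes are right-handed (so a half turn about z gives the same grasp; the last joint's range is limited). The gripper opens to 87 mm and grips with 3 to 60 N. Pads are 19 mm wide; open, the fingers measure 117 mm over their backs; the gripper's body (75 mm by 190 mm) begins 51 mm behind the grasp point.
Start: joints at [1.102, 0.332, -0.065, 1.46, 0.022, 1.35, -0.088], TCP at [0.27, -0.564, 0.194] pointing down, gripper open.
Joint ranges: [-2.6, 2.6], [-0.5, 2.12], [-1.47, 1.34], [0.16, 2.42], [-1.27, 4.41], [0.06, 2.06], [-2.6, 2.6]. Speed limits (rad/s): [2.22, 2.22, 2.79, 2.79, 3.14, 3.14, 3.14].

### API

Orientations are given as a unit quaternion [x, y, z, w].
In Python, from bench import r gives the robot as it stands.
- The arm moves only by the tool carry_out, never from a script. Its argument "increments" is text: rows parted by semicolons, each of 7 numbers parted by spaces: the turn, a rotation vector about the tool's x, y, z in degrees, then the shift along the tool's x, y, z in m, then the finger opening in m, from 0 to 0.087. A call has exactly 5 rows; each row is the pose to reach, as a shift and turn from the pose measured when the call began, along the tool's axes at that moment; what a row does not reach only later rows make up. A row lasts 1/8 s, in which the tool goes at most 62.5 mm and 10.7 degrees, less where a joint would pass 70% of its speed; a pose out of reach is approached as far as the arm can. A call with a gripper value outside its range is refused whole. The fingers move at their own pace and stop on an object; "squeeze" is the grip in N (left out, the last holds). Time passes only in rows, so rows that repeat a pose let the fingers close, or fill a call up. It gives the time, the measured TCP pose, the force and the opening at its end, in the units of the state.
- r.read_state(): the state, without advancing time (a new reading comes with each control period).
- r.camera(name): name is "scene" or "top" or "wrist"; returns (picture, depth): 384x512x3 uint8, blue, green, red; 384x512 float32, m along the optical axis (not along the pixel's ray), 0 where there is no reading.
- r.camera_model(name): a dict with "K" (3x3 intrinsics, pixels), "k1" (the pictures are not rectified: a ray, as slopes to the right and down, at radius r is drawn at 1 + k1 r^2 times it, then the intrinsics apply), "extrinsics" (4x4, takes a point from camera to world coordinates). Camera axes: x right, y down, z forward; pixel columns grow to the right and rows downward; lengths in m; the calibration is good to about 2 mm. A picture is of the moment at which its call begins: read the wrist's pose just before it. camera_model takes no time and is no camera call; for the wrist camera it gives the pose at the moment of the call.
- r.close_job(): hands the job in, once; it reports no verdict.
The state is a dict: "time": time; "joint_positions": joint angles; "joint_vel": joint speeds; "joint_torque": joint torques, N m; "ee_pos": TCP position; "eef_rot": TCP orientation; "ft_force": force on the tool from outside, world axes, zero at the start; "torque": the same for the moment, N m; "width": finger opening in m.
Only numpy, scipy, OpenCV 4.12 (cv2) and the standard library are available. Lean on these libraries where they do the work, as an engineer would, in place of code of your own. Each camera call takes 0.05 s, during which the arm holds its last target.

### The job

Load the blue sample carrier: stand the round white jar with the yellow lid in the round nest and the green square bottle in the square nest, each upright and fully down. Then fit the clear cover: tilt it, hook one edge under the two orange lips of the carrier and lower the opposite edge so that the cover lies flat on its four rests, in front of the stops. Leave the slide box already in the third nest, the gel bottle, the tub and the green carton where they are.

Things in the scene. Friction and masses are not known exactly. Their poses are not given: they have to be found in the camera images.
- carrier: Blue sample carrier, fixed. Base plate 186 (x) x 196 (y) x 6 mm; origin: centre of its underside, on the desk; +x points away from the robot within 0.25 rad, z up. Nests in a row along y at x = 0, on the plate. Brackets and posts for the cover stand at |x| over 60 mm, up to z = 79; above the nests it is open. Cover home: centred over the carrier, underside at z = 62, between x = -78 and 78.
- hook (a point): Middle between the carrier's two lip brackets (carrier x = -64, y = 0, z = 62 mm; carrier's axes). Brackets at y = +-72, 40 mm wide. Each: rest top at z 0 here (x -14 to +4), back wall face at x = -14, orange lip over it with underside 12 mm above the rest, 5 mm thick, inner edge at x = 0. Side cheeks face inward at y = +-88 mm.
- stop (a point): Middle between the carrier's two far posts (carrier x = 78, y = 0, z = 62 mm; carrier's axes). Posts at y = +-72, 26 mm wide. Each: rest top at z 0 here (x -18 to 0) and behind it a stop, face at x = 0, rising 8 mm above the rest. The cover's edge comes down in front of the stops.
- nest_round: White nest block 60 (x) x 56 (y) x 12 mm, fixed on the carrier, with a round through-hole 46 mm wide. Origin: centre of the hole at floor level (the carrier base plate's top, on which the part stands); block top 12 mm above it. Axes parallel to the carrier's. Which of the three nests is where in the row (56 mm apart) varies.
- nest_square: Like nest_round but with a square through-hole 40 x 40 mm, sides along the carrier's axes. Origin: centre of the hole at floor level.
- nest_oblong: Like nest_round but with an oblong through-hole 48 (x) x 28 (y) mm; already holds the slide box. Origin: centre of the hole at floor level.
- jar: Round white specimen jar with yellow lid, loose, upright: diameter 42 mm over its whole height of 50 mm (lid: top 16 mm), about 70 g. Origin: centre of its underside, z up.
- bottle: Green square bottle, loose, upright: body 36 x 36 mm and 42 mm tall, white round cap 24 mm wide on top (total 50 mm), about 70 g. Origin: centre of its underside; x, y along the sides of the square, z up. Fits its nest in any of the four quarter turns.
- cover: Clear flat cover plate with yellow edges, loose, lying on the desk: 150 (x) x 166 (y) x 5 mm, about 200 g. Origin: centre of its underside, z up. A rigid upright yellow grip tab stands on its centre: 12 mm thick (x), 50 mm long (y), from z = 5 to 35 mm. It is the same both ways round: the edge at its x = -75 or its x = +75 mm may be hooked.
- slidebox: Black slide box with white band standing in the oblong nest: 44 (x) x 24 (y) x 40 mm. Origin: centre of its underside. To be left in place.
- gel: Bystander: upright clear gel bottle with blue cap, 54 mm wide, 140 mm tall, loose. Origin: centre of its underside.
- tub: Bystander: white tub with yellow lid, 106 mm wide, 104 mm tall, loose. Origin: centre of its underside.
- swabs: Bystander: flat green carton 70 x 120 x 30 mm, loose. Origin: centre of its underside.
There are look-alikes about, which are no part of the job. Of the things like the jar, leave any that is pink or purple; of the rest the smaller one is meant.

How it is judged:
By the outcome, as a careful person would: the job done as asked, in the order asked, and still so for the second after the job is handed in, with the robot touching nothing.
It also fails if it takes over 72 s, if anything falls off the work surface, if the arm or the gripper's body presses on something with over 40 N, if the wrist force passes 120 N, or if a joint passes its speed limit or range.

## Working session

There is one attempt and no reset: what is moved stays moved. The work goes in short steps, Python scripts to look and compute and a tool call to move; the robot and the scene stay as the last step left them, time stands still between calls to the robot, and variables do not carry over. Pictures are saved under pics/ and viewed, and the job is handed in when it is done.

Besides the shell and the picture viewer there is one more tool, called after ">>>" as a command line: name --argument value ..., lists and objects as JSON in quotes. carry_out: Moves the arm, as the interface text tells. Its arguments: {"type":"object","properties":{"increments":{"type":"string"},"squeeze":{"type":"number"}},"required":["increments"]}

```bash
ls; mkdir -p pics; cat > h.py <<'E'
import numpy as np, cv2
from bench import r
def shot(n,tag):
    m=r.camera_model(n); p,d=r.camera(n); np.savez(f'{tag}.npz',p=p,d=d,K=m['K'],k1=m['k1'],E=m['extrinsics']); cv2.imwrite(f'pics/{tag}.png',p)
    return p,d,m
E
python3 - <<'E'
from h import *
s=r.read_state()
for k,v in s.items(): print(k,np.round(v,3))
print(r.pinch_z)
for n in ('scene','top','wrist'):
    p,d,m=shot(n,n+'0'); print(n,m['K'],m['k1'],np.round(m['extrinsics'],3))
E
```

```text
pics
time 0.0
joint_positions [ 1.102  0.333 -0.065  1.461  0.022  1.35  -0.089]
joint_vel [ 0.002 -0.002 -0.001 -0.001  0.001  0.001  0.   ]
joint_torque [ 0.0000e+00 -6.2326e+01  2.5000e-02 -3.8990e+01 -6.1000e-02  4.0000e-02
  0.0000e+00]
ee_pos [ 0.269 -0.564  0.194]
eef_rot [ 0.846 -0.533 -0.001 -0.   ]
ft_force [ 0.014  0.606 -0.491]
torque [ 0.011 -0.025  0.018]
width 0.087
0.0187
scene [[351.07704828   0.         256.40458054]
 [  0.         351.07704828 189.23745637]
 [  0.           0.           1.        ]] 0.021176102160441128 [[ 0.015  0.744 -0.668  1.258]
 [ 1.    -0.022 -0.002 -0.013]
 [-0.016 -0.668 -0.744  0.805]
 [ 0.     0.     0.     1.   ]]
top [[356.9540118    0.         256.02202906]
 [  0.         356.9540118  191.95426272]
 [  0.           0.           1.        ]] -0.054933477273192456 [[-8.000e-03 -9.930e-01  1.160e-01  4.480e-01]
 [-1.000e+00  8.000e-03  1.000e-03 -1.100e-02]
 [-2.000e-03 -1.160e-01 -9.930e-01  1.396e+00]
 [ 0.000e+00  0.000e+00  0.000e+00  1.000e+00]]
wrist [[286.29776466   0.         260.24961496]
 [  0.         286.29776466 190.98325986]
 [  0.           0.           1.        ]] -0.05320189810947587 [[ 0.431 -0.87  -0.238  0.335]
 [-0.902 -0.417 -0.113 -0.533]
 [-0.001  0.263 -0.965  0.383]
 [ 0.     0.     0.     1.   ]]
```

View pics/top0.png

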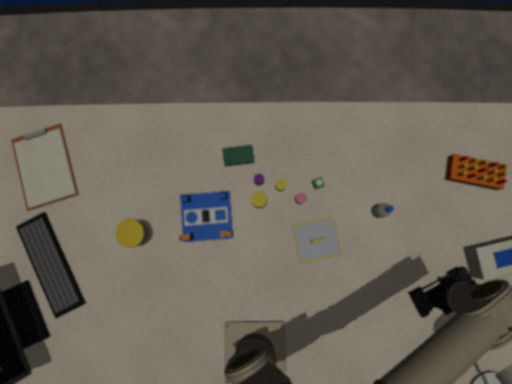

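View pics/scene0.png

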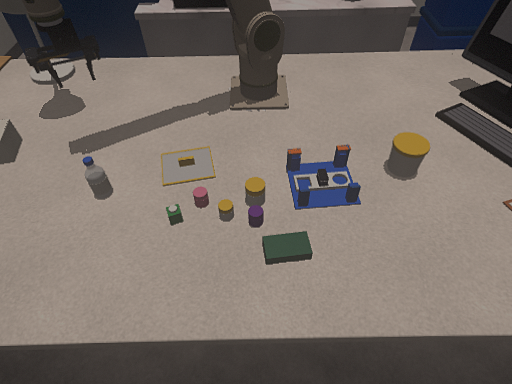

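View pics/wrist0.png

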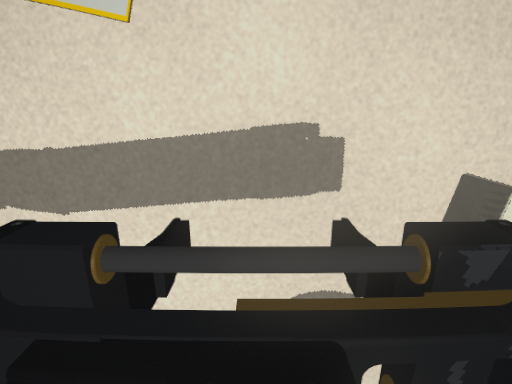

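```bash
cat >> h.py <<'E'
class V:
    def __init__(s,tag):
        z=np.load(tag+'.npz'); s.p=z['p'];s.d=z['d'];s.K=z['K'];s.k1=float(z['k1']);s.E=z['E']
    def ray(s,uv):
        uv=np.atleast_2d(np.asarray(uv,float))
        # k1 r^2 with r the undistorted radius -> cv2 radial model
        n=cv2.undistortPoints(uv.reshape(-1,1,2),s.K,np.array([s.k1,0,0,0,0.]))[:,0]
        return np.c_[n,np.ones(len(n))]
    def plane(s,uv,z):
        d=s.ray(uv)@s.E[:3,:3].T; o=s.E[:3,3]
        return o+d*((z-o[2])/d[:,2])[:,None]
    def proj(s,P):
        P=np.atleast_2d(P); c=(P-s.E[:3,3])@s.E[:3,:3]
        return cv2.projectPoints(c,np.zeros(3),np.zeros(3),s.K,np.array([s.k1,0,0,0,0.]))[0][:,0]
def crop(tag,x0,y0,x1,y1,f,out):
    p=cv2.imread(f'pics/{tag}.png')[y0:y1,x0:x1]
    cv2.imwrite(f'pics/{out}.png',cv2.resize(p,None,fx=f,fy=f,interpolation=cv2.INTER_CUBIC))
E
python3 - <<'E'
from h import *
crop('top0',170,130,360,270,4,'top0c')
crop('scene0',150,130,370,270,3.6,'scene0c')
v=V('top0')
for n,uv,z in [('jarS',(280.5,185),.05),('jarL',(260,200),.06),('bottle',(318.5,183),.05),('cover',(316,241),.005),('carrier',(206,216),.02)]:
    print(n,v.plane(uv,z).round(3))
E
```

```text
jarS [[ 0.63  -0.103  0.05 ]]
jarL [[ 0.572 -0.024  0.06 ]]
bottle [[ 0.637 -0.248  0.05 ]]
cover [[ 0.417 -0.24   0.005]]
carrier [[0.516 0.184 0.02 ]]
```

View pics/top0c.png

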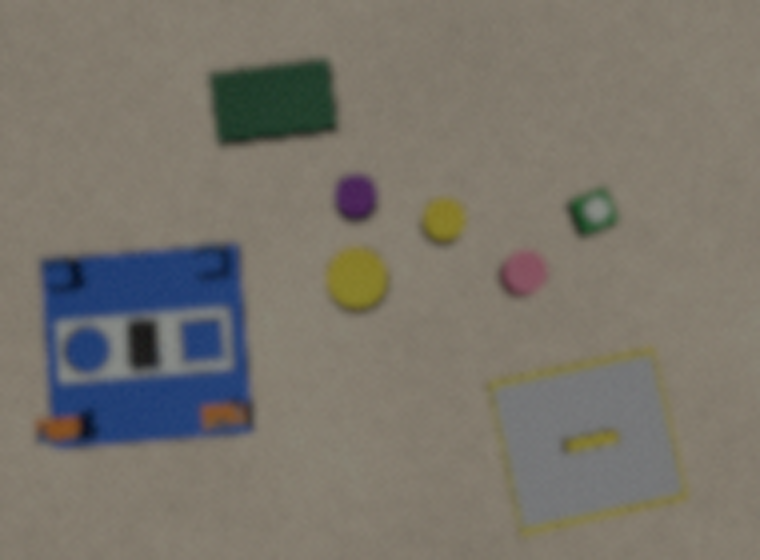

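View pics/scene0c.png

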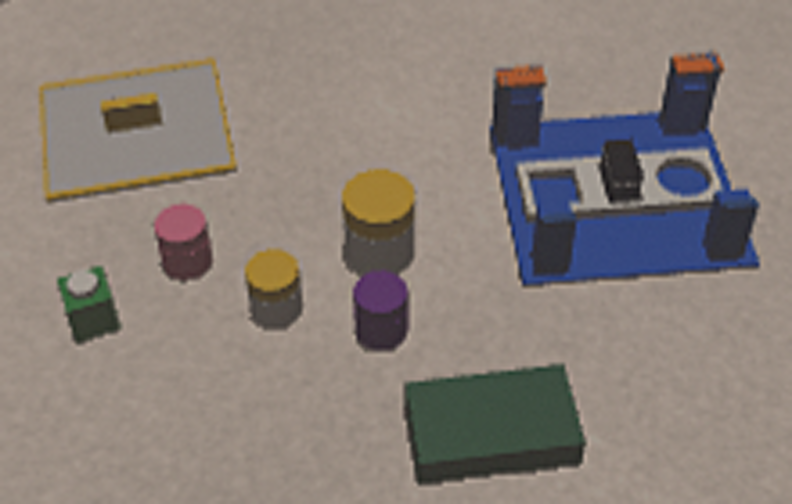

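```bash
python3 - <<'E'
from h import *
for t in ('top0','scene0'):
    v=V(t); hsv=cv2.cvtColor(v.p,cv2.COLOR_BGR2HSV)
    print(t)
    def comps(lo,hi,z,name,amin=15):
        m=cv2.inRange(hsv,lo,hi)
        n,l,s,c=cv2.connectedComponentsWithStats(m)
        for i in range(1,n):
            if s[i,4]>=amin: print(name,s[i],c[i].round(1),v.plane(c[i],z)[0].round(4))
    comps((20,130,70),(35,255,255),.05,'yellow')
    comps((50,80,20),(85,255,255),.042,'green')
    comps((100,150,50),(125,255,255),.006,'blue')
    comps((3,120,80),(14,255,255),.079,'orange')
E
```

```text
top0
yellow [276 180  10  10  75] [280.4 184.7] [ 0.6313 -0.1028  0.05  ]
yellow [252 192  14  15 165] [258.7 199.3] [ 0.576  -0.0196  0.05  ]
yellow [116 219  28  28 638] [129.7 232.7] [0.453  0.4688 0.05  ]
yellow [312 239  12   3  19] [317.2 239.8] [ 0.4218 -0.2373  0.05  ]
green [224 146  29  19 443] [238.  155.2] [0.7489 0.0591 0.042 ]
green [313 180   6   8  24] [315.  183.9] [ 0.6345 -0.2361  0.042 ]
blue [  0   0  79   5 223] [31.8  1.1] [1.4575 0.9646 0.006 ]
blue [182 193  48  23 614] [205.4 200.4] [0.5776 0.1888 0.006 ]
blue [387 207   5   4  19] [388.9 208.4] [ 0.5401 -0.5308  0.006 ]
blue [217 211   7   8  53] [220.  214.6] [0.5217 0.1312 0.006 ]
blue [187 213   9   9  60] [191.2 217. ] [0.5129 0.2438 0.006 ]
blue [184 219  47  21 493] [206.3 230.8] [0.4593 0.1845 0.006 ]
blue [495 249  17  18 225] [503.7 257.7] [ 0.3402 -0.9852  0.006 ]
orange [ 47 124  21  32  73] [ 58.3 133.6] [0.834  0.7526 0.079 ]
orange [ 12 136  12   7  34] [ 17.2 139.1] [0.8153 0.9181 0.079 ]
orange [451 154  55  35 930] [476.2 171.7] [ 0.6719 -0.8509  0.079 ]
orange [221 232   8   4  23] [224.7 
[... 528 characters left out ...]
50  26 765] [466.8  11.1] [-0.7108  1.1316  0.006 ]
blue [443  35  29   7  85] [458.5  37.3] [-0.4149  0.9727  0.006 ]
blue [300 162  34   5  47] [318.5 163.3] [0.433  0.1885 0.006 ]
blue [326 166  32  20  90] [342.3 173. ] [0.4793 0.2576 0.006 ]
blue [288 171  72  38 381] [318.9 196.8] [0.5765 0.1707 0.006 ]
blue [294 170  23   4  34] [306.5 172. ] [0.4713 0.1451 0.006 ]
blue [333 177  14   7  50] [339.1 179.8] [0.5088 0.2426 0.006 ]
blue [298 180  12  10  41] [303.2 183.2] [0.5197 0.1297 0.006 ]
orange [337 145  11   6  43] [342.  147.5] [0.4408 0.2515 0.079 ]
orange [288 148  14   6  55] [294.4 150.9] [0.4513 0.1036 0.079 ]
orange [504 200   8  10  32] [508.2 203.6] [0.6761 0.6419 0.079 ]
```

```bash
cat >> h.py <<'E'
from scipy.spatial.transform import Rotation as R
def goal(xyz,yaw,tilt=0,extra=None):
    """world TCP xyz, yaw of tool x (deg), tool down; tilt = rotation about tool y after. prints increment"""
    s=r.read_state(); q=R.from_quat(s['eef_rot'])
    qg=R.from_euler('z',yaw,degrees=True)*R.from_euler('x',180,degrees=True)*R.from_euler('y',tilt,degrees=True)
    rv=(q.inv()*qg).as_rotvec(degrees=True)
    sh=q.inv().apply(np.array(xyz)-s['ee_pos'])
    print('t',round(s['time'],2),'rot',rv.round(1),'shift',sh.round(4),'| now',np.round(s['ee_pos'],4),'yaw',round(yawof(s),2),'w',round(float(s['width']),4),'F',np.round(s['ft_force'],1))
def yawof(s):
    x=R.from_quat(s['eef_rot']).apply([1,0,0]); return np.degrees(np.arctan2(x[1],x[0]))
E
python3 -c "
from h import *
goal([.631,-.103,.19],4.4)"
```

```text
t 0.15 rot [ -0.    0.1 -68.9] shift [-0.2597 -0.5249  0.0041] | now [ 0.2693 -0.5637  0.1939] yaw -64.46 w 0.0868 F [ 0.  -0.2 -0. ]
```

>>> carry_out --increments "0 0 -10 -0.028 -0.056 0 0.087; 0 0 -20 -0.056 -0.112 0 0.087; 0 0 -30 -0.084 -0.168 0 0.087; 0 0 -40 -0.112 -0.224 0.002 0.087; 0 0 -50 -0.14 -0.28 0.004 0.087"

```text
time: 0.78
ee_pos: [0.462, -0.3154, 0.19]
eef_rot: [0.992, -0.123, -0.0, -0.0]
ft_force: [1.1, -0.7, -0.1]
width: 0.0871
```

```bash
python3 -c "
from h import *
goal([.631,-.103,.19],4.4)"
```

```text
t 0.78 rot [ -0.    0.  -18.5] shift [ 0.112  -0.2473  0.    ] | now [ 0.462  -0.3154  0.19  ] yaw -14.14 w 0.0871 F [ 1.1 -0.7 -0.1]
```

>>> carry_out --increments "0 0 -6 0.026 -0.057 0 0.087; 0 0 -12 0.052 -0.114 0 0.087; 0 0 -18.5 0.078 -0.171 0 0.087; 0 0 -18.5 0.1 -0.22 0 0.087; 0 0 -18.5 0.112 -0.2473 0 0.087"

```text
time: 1.4
ee_pos: [0.6322, -0.0993, 0.1895]
eef_rot: [0.999, 0.04, -0.0, -0.001]
ft_force: [-0.1, -0.3, 0.0]
width: 0.0871
```

```bash
python3 - <<'E'
from h import *
goal([.631,-.103,.19],4.4)
shot('wrist','w1')
v=V('w1'); hsv=cv2.cvtColor(v.p,cv2.COLOR_BGR2HSV)
m=cv2.inRange(hsv,(20,130,60),(35,255,255))
n,l,s,c=cv2.connectedComponentsWithStats(m)
for i in range(1,n):
    if s[i,4]>100: print(s[i],c[i].round(1),v.plane(c[i],.05)[0].round(4))
E
```

```text
t 1.4 rot [-0.1  0.   0.2] shift [-0.0015  0.0036 -0.0005] | now [ 0.6322 -0.0993  0.1895] yaw 4.56 w 0.0871 F [-0.1 -0.3  0. ]
[ 185   73   56   57 2461] [212.2 101.1] [ 0.5733 -0.0189  0.05  ]
[243 161  35  35 942] [260.3 178.5] [ 0.6332 -0.1019  0.05  ]
[ 46 194 111  46 459] [114.4 209.5] [ 0.4576 -0.1548  0.05  ]
[ 90 235  28  49 614] [100.6 259.2] [ 0.4349 -0.2252  0.05  ]
[409 254  22  30 192] [423.  272.2] [ 0.8576 -0.2108  0.05  ]
[ 356  290  156   19 1820] [442.3 299.9] [ 0.8962 -0.2518  0.05  ]
[236 299  53  11 402] [257.7 304.6] [ 0.6435 -0.2753  0.05  ]
```

View pics/w1.png

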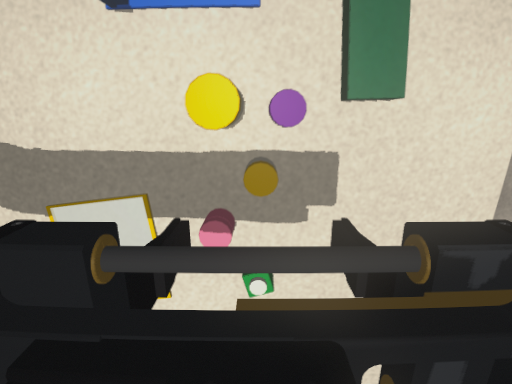

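```bash
python3 -c "
from h import *
goal([.6332,-.102,.020],4.4)"
```

```text
t 1.45 rot [-0.2  0.   0.3] shift [-0.0006  0.0066  0.1693] | now [ 0.6333 -0.096   0.1893] yaw 4.72 w 0.0867 F [-2.   3.  -1.7]
```

>>> carry_out --increments "0 0 0.3 0 0.006 0.05 0.087; 0 0 0.3 0 0.0066 0.1 0.087; 0 0 0.3 0 0.0066 0.14 0.087; 0 0 0.3 0 0.0066 0.162 0.087; 0 0 0.3 0 0.0066 0.167 0.087"

```text
time: 2.08
ee_pos: [0.6324, -0.1021, 0.0205]
eef_rot: [0.999, 0.039, -0.002, -0.002]
ft_force: [-0.4, 0.5, 0.0]
width: 0.0864
```

```bash
python3 - <<'E'
from h import *
goal([.6332,-.102,.020],4.4)
shot('wrist','w2')
v=V('w2'); hsv=cv2.cvtColor(v.p,cv2.COLOR_BGR2HSV)
m=cv2.inRange(hsv,(20,130,60),(35,255,255))
n,l,s,c=cv2.connectedComponentsWithStats(m)
for i in range(1,n):
    if s[i,4]>100: print(s[i],c[i].round(1),v.plane(c[i],.05)[0].round(4))
E
```

```text
t 2.08 rot [-0.3  0.2  0. ] shift [ 0.0008 -0.0001  0.0005] | now [ 0.6324 -0.1021  0.0205] yaw 4.42 w 0.0864 F [-0.4  0.5  0. ]
[   93    17   125   127 12352] [154.5  80.4] [ 0.5703 -0.018   0.05  ]
[ 226  199   68   48 2641] [259.3 225.6] [ 0.6322 -0.0957  0.05  ]
[ 91 235  27  49 620] [100.7 259.1] [ 0.5339 -0.1266  0.05  ]
[407 249  24  35 259] [422.  271.4] [ 0.7383 -0.1193  0.05  ]
[ 236  290  276   20 2822] [394.  301.3] [ 0.7247 -0.1425  0.05  ]
```

View pics/w2.png

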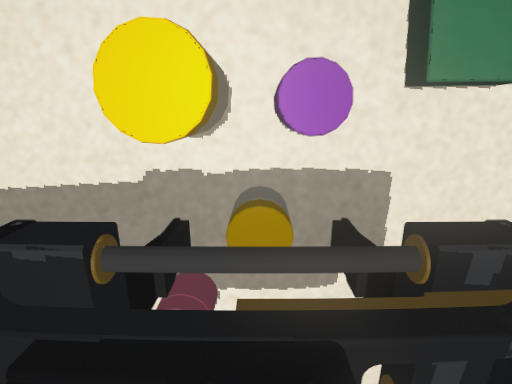

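>>> carry_out --increments "0 0 0 0.0005 -0.001 0 0.055; 0 0 0 0.0005 -0.001 0 0.03; 0 0 0 0.0005 -0.001 0 0.03; 0 0 0 0.0005 -0.001 0 0.03; 0 0 0 0.0005 -0.001 -0.01 0.03" --squeeze 20

```text
time: 2.75
ee_pos: [0.6329, -0.1011, 0.0309]
eef_rot: [0.999, 0.039, -0.002, -0.002]
ft_force: [0.2, 0.3, 1.0]
width: 0.0448
```

```bash
python3 - <<'E'
from h import *
shot('top','top1')
goal([.513,.244,.16],4.4)
v=V('w2'); print(v.plane([(260,232.5)],.05))
for k in ('top0',):
  v=V(k)
  print(v.plane([(225,233),(185,236.5)],.079))
E
```

```text
t 2.8 rot [-0.2  0.   0. ] shift [-0.0943 -0.354  -0.1254] | now [ 0.6341 -0.1011  0.033 ] yaw 4.41 w 0.041 F [1.2 0.5 1.1]
[[ 0.63290735 -0.10011905  0.05      ]]
[[0.45007874 0.10527457 0.079     ]
 [0.43815667 0.25240062 0.079     ]]
```

>>> carry_out --increments "0 0 0 -0.001 0 0 0.06; 0 0 0 -0.001 0 0.008 0.06; 0 0 0 -0.001 0 0.0125 0.06; 0 0 0 -0.001 0 0.0125 0.035; 0 0 0 -0.001 0 0.0125 0.035" --squeeze 20

```text
time: 3.42
ee_pos: [0.6331, -0.1011, 0.0204]
eef_rot: [0.999, 0.039, -0.0, -0.002]
ft_force: [0.7, 0.4, 0.2]
width: 0.0472
```

>>> carry_out --increments "0 0 0 0 0 0 0.035; 0 0 0 0 0 -0.02 0.035; 0 0 0 0 0 -0.05 0.035; 0 0 0 0 0 -0.1 0.035; 0 0 0 0 0 -0.13 0.035"

```text
time: 4.05
ee_pos: [0.6343, -0.1015, 0.1549]
eef_rot: [0.999, 0.039, 0.002, -0.002]
ft_force: [0.0, -0.6, -1.3]
width: 0.04
```

```bash
python3 - <<'E'
from h import *
goal([.513,.18,.16],4.4)
shot('wrist','w3')
E
```

```text
t 4.05 rot [-0.2 -0.2  0. ] shift [-0.0992 -0.2901 -0.0044] | now [ 0.6343 -0.1015  0.1549] yaw 4.43 w 0.04 F [ 0.  -0.6 -1.3]
```

View pics/w3.png

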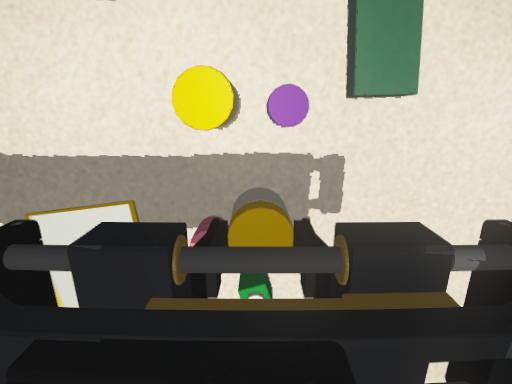

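>>> carry_out --increments "0 0 0 -0.02 -0.058 -0.01 0.035; 0 0 0 -0.04 -0.116 -0.025 0.035; 0 0 0 -0.06 -0.174 -0.035 0.035; 0 0 0 -0.08 -0.225 -0.04 0.035; 0 0 0 -0.099 -0.265 -0.045 0.035"

```text
time: 4.72
ee_pos: [0.5152, 0.1575, 0.2052]
eef_rot: [0.999, 0.04, 0.005, -0.001]
ft_force: [0.1, 0.0, -0.5]
width: 0.0396
```

>>> carry_out --increments "0 0 0 0 0 0 0.035; 0 0 0 0 0 0 0.035; 0 0 0 0 0 0 0.035; 0 0 0 0 0 0 0.035; 0 0 0 0 0 0 0.035"

```text
time: 5.35
ee_pos: [0.5153, 0.1569, 0.205]
eef_rot: [0.999, 0.039, 0.005, -0.001]
ft_force: [-0.2, 0.2, -0.6]
width: 0.0399
```

```bash
python3 - <<'E'
from h import *
goal([.513,.18,.16],4.4)
shot('wrist','w4')
E
```

```text
t 5.35 rot [-0.1 -0.5  0.1] shift [-0.0009 -0.023   0.0451] | now [0.5153 0.1569 0.205 ] yaw 4.49 w 0.0399 F [-0.2  0.2 -0.6]
```

View pics/w4.png

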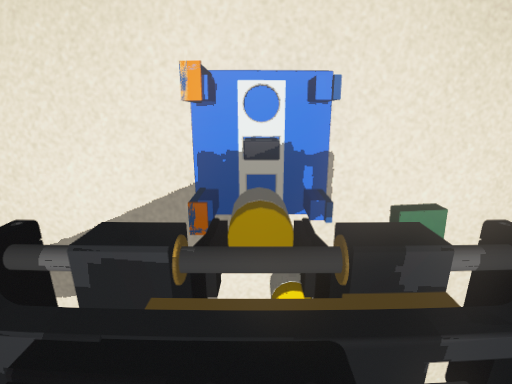

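```bash
python3 - <<'E'
from h import *
v=V('w4'); hsv=cv2.cvtColor(v.p,cv2.COLOR_BGR2HSV)
s_=r.read_state(); tcp=s_['ee_pos']
print('cam',v.E[:3,3].round(4))
blue=cv2.inRange(hsv,(100,120,60),(125,255,255))
n,l,s,c=cv2.connectedComponentsWithStats(blue)
for i in range(1,n):
    if s[i,4]>200: print(i,s[i],c[i].round(1))
# round hole
i=l[103,262]; m=(l==i).astype(np.uint8)
ct=max(cv2.findContours(m,0,cv2.CHAIN_APPROX_NONE)[0],key=len)
e=cv2.fitEllipse(ct); print('ell',e)
P=v.plane(ct[:,0],.018); print('circ fit',cv2.minEnclosingCircle((P[:,:2]*1000).astype(np.float32)))
A=np.c_[2*P[:,:2],np.ones(len(P))]; sol=np.linalg.lstsq(A,(P[:,:2]**2).sum(1),rcond=None)[0]; print('lsq',sol[:2].round(4),np.sqrt(sol[2]+sol[0]**2+sol[1]**2))
# white block
white=cv2.inRange(hsv,(0,0,120),(180,60,255))
white[:, :236]=0; white[:,288:]=0; white[:76]=0; white[200:]=0
cv2.imwrite('pics/w4m.png',cv2.resize(cv2.merge([white,blue,blue*0]),None,fx=1.5,fy=1.5))
# jar lid in hand
y=cv2.inRange(hsv,(20,130,60),(35,255,255)); y[:, :215]=0; y[:,305:]=0; y[:190]=0; y[250:]=0
rows=np.where(y.any(1))[0]; print('lid top row',rows[0])
for rr in range(rows[0],248,4):
    xs=np.where(y[rr])[0]; print(rr,xs.min(),xs.max(),end=' | ')
E
```

```text
cam [0.5085 0.2278 0.3942]
1 [  191    70   142   155 11942] [263.9 140.2]
7 [244  86  35  35 965] [260.8 103.1]
11 [247 175  28  16 373] [260.8 181.2]
ell ((260.8443603515625, 103.10625457763672), (33.789947509765625, 34.53526306152344), 2.732417583465576)
circ fit ((512.0314331054688, 241.05099487304688), 21.84685707092285)
lsq [0.5121 0.241 ] 0.02119686329254169
lid top row 201
201 258 263 | 205 244 276 | 209 238 282 | 213 235 285 | 217 232 287 | 221 230 289 | 225 230 291 | 229 229 292 | 233 227 293 | 237 227 293 | 241 227 293 | 245 228 292 |
```

View pics/w4m.png

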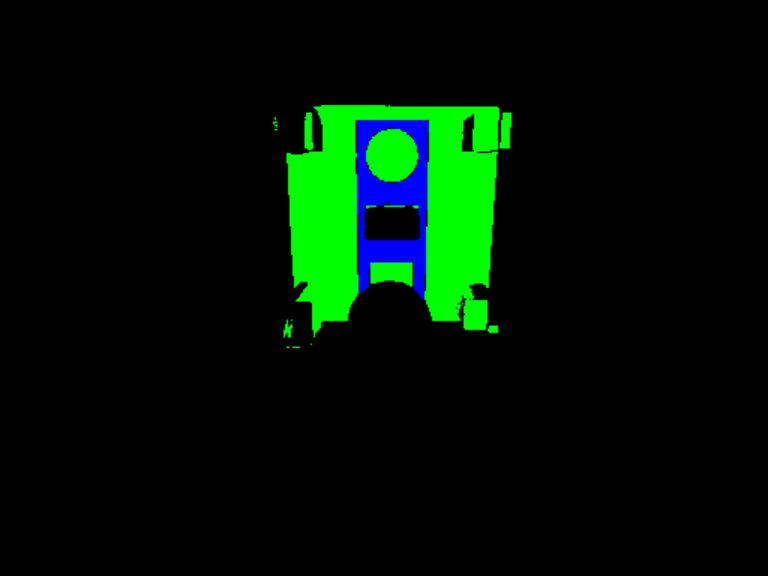

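```bash
python3 - <<'E'
from h import *
from scipy.optimize import least_squares
v=V('w4'); hsv=cv2.cvtColor(v.p,cv2.COLOR_BGR2HSV)
s_=r.read_state(); tcp=s_['ee_pos']; q=R.from_quat(s_['eef_rot'])
y=cv2.inRange(hsv,(20,130,60),(35,255,255)); pts=[]
for rr in range(203,230):
    xs=np.where(y[rr,215:305])[0]+215; pts+= [(xs.min()-.5,rr),(xs.max()+.5,rr)]
for h in (.030,.028):
    P=v.plane(pts,tcp[2]+h)[:,:2]
    f=least_squares(lambda p:np.hypot(*(P-p[:2]).T)-p[2],[*tcp[:2],.021]).x
    f2=least_squares(lambda p:np.hypot(*(P-p).T)-.021,tcp[:2]).x
    axis=tcp+q.apply([0,0,-h])
    print(h,'free',f.round(4),'r21',f2.round(4),'axis there',axis.round(4),'rel tool',q.inv().apply(np.r_[f2-axis[:2],0]).round(4))
# white block side edges, z=.018
white=cv2.inRange(hsv,(0,0,110),(180,70,255))
L=[];Rr=[]
for rr in range(84,185,2):
    xs=np.where(white[rr,225:300])[0]+225
    # blue transitions
    if len(xs): L.append((xs.min()-.5,rr)); Rr.append((xs.max()+.5,rr))
for nm,E in (('L',L),('R',Rr)):
    P=v.plane(E,.018)[:,:2].astype(np.float32); l=cv2.fitLine(P,cv2.DIST_HUBER,0,.01,.01).ravel()
    print(nm,np.degrees(np.arctan2(l[1],l[0])),l.round(4))
# blue plate left/right/top edges z=.006
blue=cv2.inRange(hsv,(100,120,60),(125,255,255))
T=[(c,np.where(blue[:120,c])[0].min()-.5) for c in range(225,300,2)]
Lb=[(np.where(blue[rr,150:250])[0].min()+150-.5,rr) for rr in range(110,185,2)]
Rb=[(np.where(blue[rr,290:345])[0].max()+290+.5,rr) for rr in range(110,185,2)]
for nm,E in (('T',T),('Lb',Lb),('Rb',Rb)):
    P=v.plane(E,.006)[:,:2].astype(np.float32); l=cv2.fitLine(P,cv2.DIST_HUBER,0,.01,.01).ravel()
    print(nm,np.degrees(np.arctan2(l[1],l[0])),l.round(4))
E
```

```text
0.03 free [0.5153 0.1602 0.0189] r21 [0.5156 0.1569] axis there [0.515 0.157 0.235] rel tool [0.0006 0.0001 0.    ]
0.028 free [0.5154 0.1593 0.0192] r21 [0.5156 0.1565] axis there [0.515 0.157 0.233] rel tool [0.0006 0.0006 0.    ]
L -85.59943 [ 0.0767 -0.9971  0.4854  0.1996]
R -85.588486 [ 0.0769 -0.997   0.5453  0.2043]
T 3.6014783 [0.998  0.0628 0.5155 0.2827]
Lb -86.00655 [ 0.0696 -0.9976  0.4253  0.1746]
Rb -86.06842 [ 0.0686 -0.9976  0.6078  0.1915]
```

```bash
python3 - <<'E'
from h import *
goal([.5122,.2412,.055],4.2)
E
```

```text
t 5.4 rot [-0.2 -0.5  0.3] shift [ 0.0022 -0.0837  0.1503] | now [0.5153 0.1571 0.205 ] yaw 4.51 w 0.04 F [ 0.1 -0.1 -1.2]
```

>>> carry_out --increments "-0.2 -0.5 0.3 0.001 -0.05 0.02 0.035; -0.2 -0.5 0.3 0.002 -0.0837 0.06 0.035; -0.2 -0.5 0.3 0.0022 -0.0837 0.11 0.035; -0.2 -0.5 0.3 0.0022 -0.0837 0.145 0.035; -0.2 -0.5 0.3 0.0022 -0.0837 0.15 0.035"

```text
time: 6.02
ee_pos: [0.5108, 0.2404, 0.0531]
eef_rot: [0.999, 0.037, -0.002, 0.001]
ft_force: [0.3, 0.2, -0.1]
width: 0.04
```

>>> carry_out --increments "0 0 0 0 0 0 0.035; 0 0 0 0 0 0 0.035; 0 0 0 0 0 0.004 0.035; 0 0 0 0 0 0.008 0.035; 0 0 0 0 0 0.01 0.035"

```text
time: 6.65
ee_pos: [0.5107, 0.2403, 0.0429]
eef_rot: [0.999, 0.037, -0.002, 0.001]
ft_force: [0.0, -1.1, -0.9]
width: 0.0397
```

```bash
python3 - <<'E'
from h import *
goal([.5122,.2412,.0265],4.2)
shot('wrist','w5')
E
```

```text
t 6.65 rot [0.1 0.2 0. ] shift [ 0.0017 -0.0008  0.0164] | now [0.5107 0.2403 0.0429] yaw 4.21 w 0.0397 F [ 0.  -1.1 -0.9]
```

View pics/w5.png

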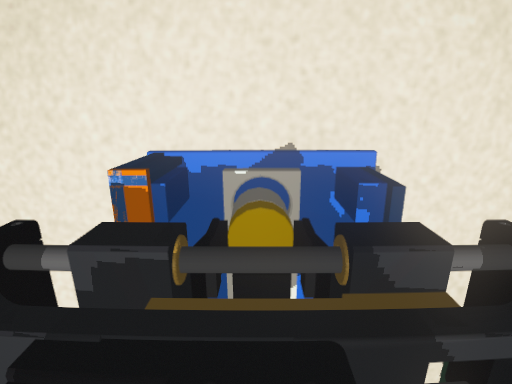

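>>> carry_out --increments "0.1 0.2 0 0.0012 -0.0006 0.002 0.035; 0.1 0.2 0 0.0017 -0.0008 0.004 0.035; 0.1 0.2 0 0.0017 -0.0008 0.006 0.035; 0.1 0.2 0 0.0017 -0.0008 0.008 0.035; 0.1 0.2 0 0.0017 -0.0008 0.010 0.035"

```text
time: 7.32
ee_pos: [0.5126, 0.2446, 0.0348]
eef_rot: [0.999, 0.038, 0.001, -0.002]
ft_force: [-5.3, 6.9, 18.6]
width: 0.0399
```

```bash
python3 - <<'E'
from h import *
goal([.5122,.2412,.0265],4.2)
E
```

```text
t 7.33 rot [-0.2 -0.1  0.1] shift [-0.0007  0.0034  0.0083] | now [0.5126 0.2446 0.0348] yaw 4.31 w 0.0399 F [-5.3  6.9 18.6]
```

>>> carry_out --increments "0 0 0 0 0.001 -0.004 0.035; 0 0 0 0 0.001 -0.008 0.035; 0 0 0 0 0.001 -0.01 0.035; 0 0 0 0 0.001 -0.01 0.035; 0 0 0 0 0.001 -0.01 0.035"

```text
time: 7.95
ee_pos: [0.5126, 0.2434, 0.0446]
eef_rot: [0.999, 0.037, 0.001, -0.002]
ft_force: [-0.1, -0.8, -0.9]
width: 0.0398
```

```bash
python3 - <<'E'
from h import *
goal([.5122,.2412,.0265],4.2)
shot('wrist','w6'); shot('scene','scene6')
crop('scene6',270,130,380,220,6,'scene6c')
crop('w6',180,130,340,260,4.5,'w6c')
goal([.5122,.2412,.0265],4.2)
E
```

```text
t 7.95 rot [-0.2 -0.1  0.1] shift [-0.0006  0.0022  0.018 ] | now [0.5126 0.2434 0.0446] yaw 4.3 w 0.0398 F [-0.1 -0.8 -0.9]
t 8.05 rot [-0.2 -0.1  0.1] shift [-0.0005  0.0023  0.0181] | now [0.5125 0.2435 0.0446] yaw 4.31 w 0.0398 F [-0.   0.  -0.7]
```

View pics/w6c.png

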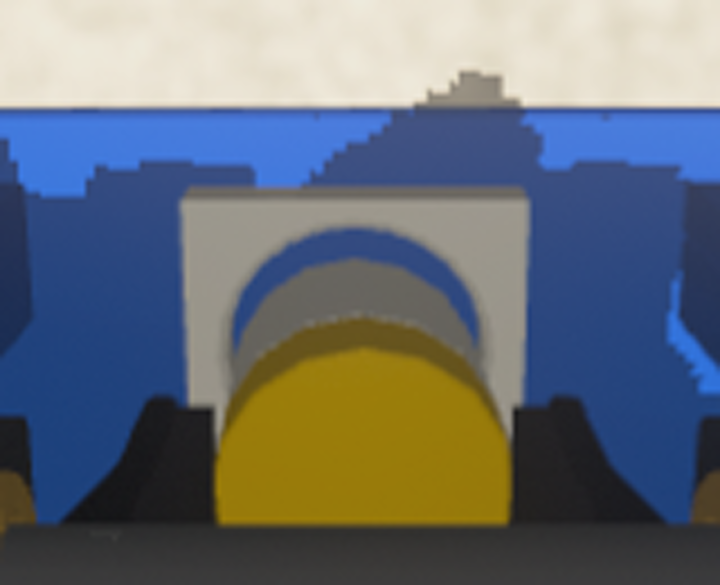

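View pics/scene6c.png

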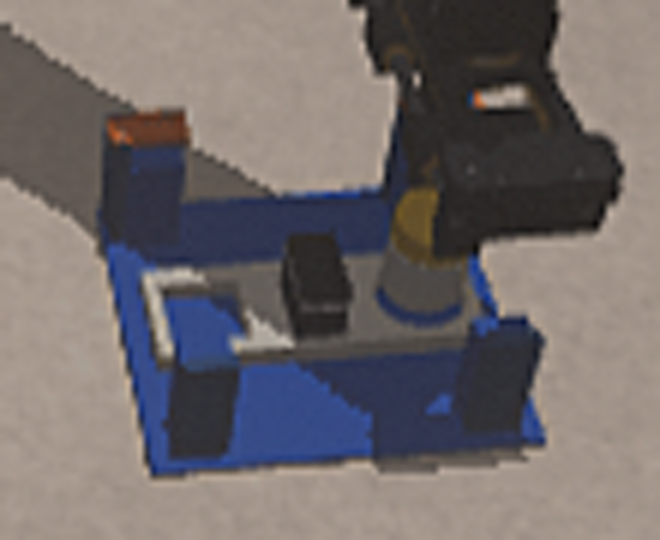

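```bash
python3 - <<'E'
from h import *
from scipy.optimize import least_squares
v=V('w6')
g=lambda L,z,r0:(lambda P:(least_squares(lambda p:np.hypot(*(P-p).T)-r0,[.512,.242]).x.round(4),least_squares(lambda p:np.hypot(*(P-p[:2]).T)-p[2],[.512,.242,.022]).x.round(4)))(v.plane(L,z)[:,:2])
c=lambda pts:[(180+(x+.5)/4.5-.5,130+(y+.5)/4.5-.5) for x,y in pts]
bot=c([(262,298),(280,282),(300,270),(330,260),(357,257),(390,262),(420,274),(440,287),(452,298)])
hole=c([(236,300),(250,275),(270,253),(300,235),(330,227),(357,225),(390,229),(430,246),(460,278),(473,300)])
for z in (.023,.0246,.0262): print('jar bottom',z,g(bot,z,.021))
print('hole',g(hole,.018,.023))
# lid seam: z=bottom+.034 ; lid top arc = bottom+.05
lid=c([(240,428),(260,396),(290,370),(330,352),(365,347),(400,352),(440,372),(470,398),(488,428)])
seam=c([(262,358),(290,335),(330,320),(365,315),(400,320),(440,340),(460,358)])
for z in (.0246,): print('lid',g(lid,z+.05,.021),'seam',g(seam,z+.034,.021))
E
```

```text
jar bottom 0.023 (array([0.5126, 0.2399]), array([0.5126, 0.2389, 0.0219]))
jar bottom 0.0246 (array([0.5125, 0.2403]), array([0.5126, 0.2395, 0.0217]))
jar bottom 0.0262 (array([0.5125, 0.2407]), array([0.5125, 0.2401, 0.0215]))
hole (array([0.5119, 0.2423]), array([0.5119, 0.2428, 0.0226]))
lid (array([0.5136, 0.24  ]), array([0.5133, 0.2443, 0.0176])) seam (array([0.5132, 0.2401]), array([0.5131, 0.2424, 0.019 ]))
```

>>> carry_out --increments "-0.2 -0.1 0 -0.0007 -0.002 0.002 0.035; -0.2 -0.1 0 -0.0007 -0.002 0.005 0.035; -0.2 -0.1 0 -0.0007 -0.002 0.007 0.035; -0.2 -0.1 0 -0.0007 -0.002 0.009 0.035; -0.2 -0.1 0 -0.0007 -0.002 0.011 0.035"

```text
time: 8.68
ee_pos: [0.5117, 0.2454, 0.0334]
eef_rot: [0.999, 0.038, -0.0, -0.0]
ft_force: [0.1, -1.0, -0.5]
width: 0.0399
```

```bash
python3 - <<'E'
from h import *
goal([.5122,.2452,.0265],4.2)
E
```

```text
t 8.68 rot [-0.   0.   0.1] shift [0.0005 0.0003 0.0069] | now [0.5117 0.2454 0.0334] yaw 4.3 w 0.0399 F [ 0.1 -1.  -0.5]
```

No contact; it has entered. Lower to the floor.

>>> carry_out --increments "0 0 0 0 0 0.002 0.035; 0 0 0 0 0 0.004 0.035; 0 0 0 0 0 0.006 0.035; 0 0 0 0 0 0.008 0.035; 0 0 0 0 0 0.0085 0.035"

```text
time: 9.3
ee_pos: [0.5119, 0.2458, 0.0261]
eef_rot: [0.999, 0.038, 0.0, -0.0]
ft_force: [-6.2, -2.8, 15.9]
width: 0.0401
```

```bash
python3 - <<'E'
from h import *
goal([.5122,.2452,.0265],4.2)
E
```

```text
t 9.3 rot [-0.  -0.   0.1] shift [ 0.0003  0.0006 -0.0004] | now [0.5119 0.2458 0.0261] yaw 4.31 w 0.0401 F [-6.2 -2.8 15.9]
```

>>> carry_out --increments "0 0 0 0 0 -0.001 0.065; 0 0 0 0 0 -0.001 0.065; 0 0 0 0 0 -0.001 0.065; 0 0 0 0 0 -0.05 0.08; 0 0 0 0 0 -0.11 0.087"

```text
time: 9.93
ee_pos: [0.5109, 0.2452, 0.1363]
eef_rot: [0.999, 0.038, -0.001, 0.0]
ft_force: [0.8, -0.3, 0.3]
width: 0.0773
```

```bash
python3 - <<'E'
from h import *
goal([.637,-.247,.18],4.2)
shot('wrist','w7')
v=V('top0'); hsv=cv2.cvtColor(v.p,cv2.COLOR_BGR2HSV)
v=V('w1'); hsv=cv2.cvtColor(v.p,cv2.COLOR_BGR2HSV)
m=cv2.inRange(hsv,(50,80,20),(85,255,255)); m[:,:230]=0; m[:,290:]=0
c=max(cv2.findContours(m,0,cv2.CHAIN_APPROX_NONE)[0],key=len); print(cv2.minAreaRect(c),cv2.boundingRect(c))
crop('w1',230,255,290,305,12,'w1b')
E
```

```text
t 9.93 rot [0.  0.1 0.1] shift [ 0.0886  0.5004 -0.0437] | now [0.5109 0.2452 0.1363] yaw 4.31 w 0.0773 F [ 0.8 -0.3  0.3]
((257.72998046875, 283.6100158691406), (23.193105697631836, 28.991378784179688), 81.8698959350586) (242, 273, 32, 24)
```

View pics/w7.png

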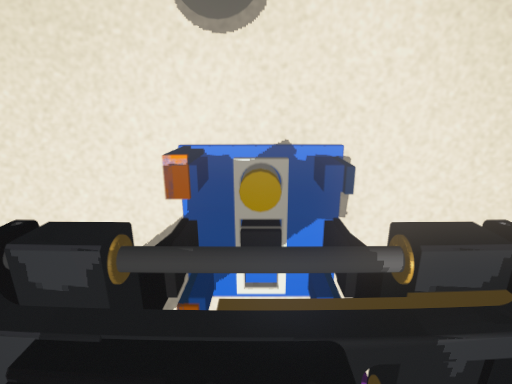

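View pics/w1b.png

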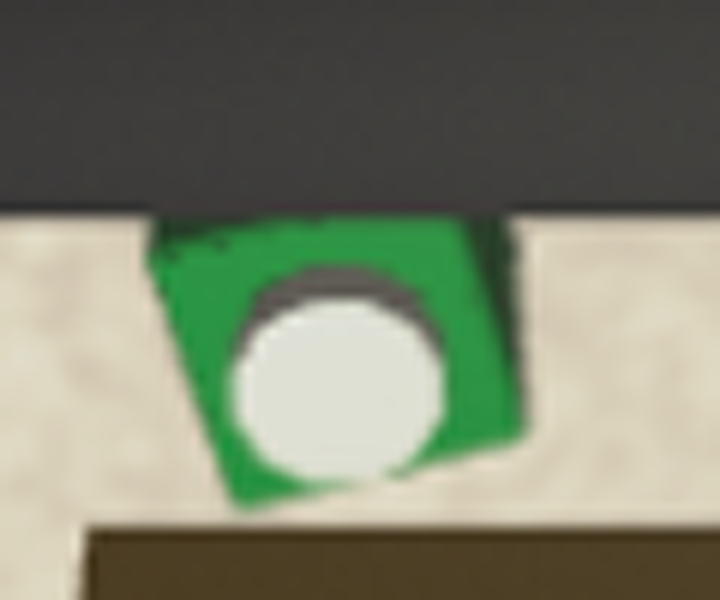

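```bash
python3 - <<'E'
from h import *
v=V('w1'); c=lambda p:[(230+(x+.5)/12-.5,255+(y+.5)/12-.5) for x,y in p]
P=v.plane(c([(240,508),(523,436),(148,262),(460,220)]),.042); print(P.round(4)); 
for a,b in ((0,1),(0,2),(1,3)):
    d=P[b]-P[a]; print(np.degrees(np.arctan2(d[1],d[0])),np.hypot(*d[:2]))
print('cap',v.plane(c([(339,388)]),.05))
E
```

```text
[[ 0.6319 -0.2698  0.042 ]
 [ 0.6631 -0.2578  0.042 ]
 [ 0.6195 -0.2388  0.042 ]
 [ 0.6536 -0.2307  0.042 ]]
21.075702356539164 0.03345850569043497
111.77093663314174 0.033391700755430416
109.40948421903765 0.0286598733441397
cap [[ 0.64158032 -0.24781084  0.05      ]]
```

>>> carry_out --increments "0 0 0 0.01 0.05 -0.015 0.087; 0 0 0 0.02 0.11 -0.03 0.087; 0 0 0 0.03 0.17 -0.04 0.087; 0 0 0 0.04 0.23 -0.04 0.087; 0 0 -5 0.05 0.29 -0.0437 0.087"

```text
time: 10.6
ee_pos: [0.586, -0.0397, 0.1885]
eef_rot: [0.997, 0.082, 0.004, -0.001]
ft_force: [0.8, -0.3, -0.1]
width: 0.0867
```

```bash
python3 -c "
from h import *
goal([.637,-.247,.18],16)"
```

```text
t 10.6 rot [-0.1 -0.5 -6.6] shift [0.0163 0.2129 0.0082] | now [ 0.586  -0.0397  0.1885] yaw 9.43 w 0.0867 F [ 0.8 -0.3 -0.1]
```

>>> carry_out --increments "0 -0.5 -3 0.005 0.055 0.002 0.087; 0 -0.5 -8 0.01 0.11 0.004 0.087; 0 -0.5 -11.6 0.015 0.17 0.006 0.087; 0 -0.5 -11.6 0.02 0.213 0.008 0.087; 0 -0.5 -11.6 0.02 0.213 0.008 0.087"

```text
time: 11.22
ee_pos: [0.6399, -0.2514, 0.1783]
eef_rot: [0.984, 0.18, -0.001, -0.0]
ft_force: [0.4, 0.9, 0.4]
width: 0.0867
```

```bash
python3 - <<'E'
from h import *
goal([.637,-.247,.18],21)
shot('wrist','w8')
v=V('w8'); hsv=cv2.cvtColor(v.p,cv2.COLOR_BGR2HSV)
m=cv2.inRange(hsv,(50,80,20),(85,255,255)); m[245:]=0
n,l,s,c=cv2.connectedComponentsWithStats(m); print(s[s[:,4]>80],c[s[:,4]>80])
crop('w8',220,130,300,260,5,'w8c')
E
```

```text
t 11.22 rot [-0.1  0.1 -0.3] shift [-0.0012 -0.0051 -0.0017] | now [ 0.6399 -0.2514  0.1783] yaw 20.69 w 0.0867 F [0.4 0.9 0.4]
[[     0      0    512    384 195895]
 [   444      0     34     10    192]
 [   247    158     30     32    514]] [[255.28037469 191.73445979]
 [464.34375      3.09375   ]
 [261.21595331 172.98638132]]
```

View pics/w8.png

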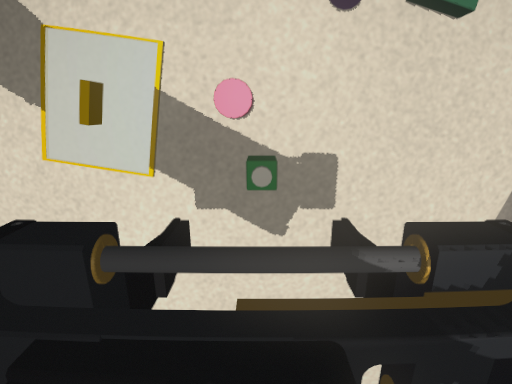

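View pics/w8c.png

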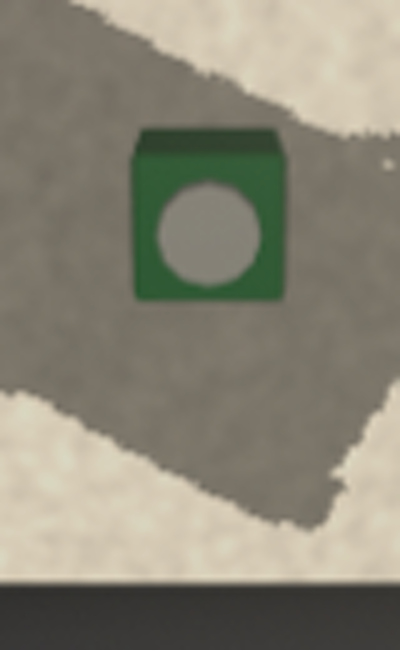

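```bash
python3 - <<'E'
from h import *
v=V('w8'); c=lambda p:[(220+(x+.5)/5-.5,130+(y+.5)/5-.5) for x,y in p]
P=v.plane(c([(133,154),(285,154),(284,300),(136,300)]),.042)[:,:2]; print(P.round(4),'centre',P.mean(0).round(4),'cap',v.plane(c([(209,234)]),.05).round(4))
for a,b in ((0,1),(3,2),(3,0),(2,1)):
    d=P[b]-P[a]; print(np.degrees(np.arctan2(d[1],d[0])).round(2),np.hypot(*d).round(4))
hsv=cv2.cvtColor(v.p,cv2.COLOR_BGR2HSV)
y=cv2.inRange(hsv,(20,110,50),(35,255,255)); y[215:]=0;y[:,200:]=0
out=cv2.morphologyEx(y,cv2.MORPH_CLOSE,np.ones((3,3)))
ct=max(cv2.findContours(out,0,cv2.CHAIN_APPROX_NONE)[0],key=cv2.contourArea)
ap=cv2.approxPolyDP(ct,8,True)[:,0]; print(ap)
Q=v.plane(ap,.005)[:,:2]; print(Q.round(4),Q.mean(0).round(4))
for i in range(len(Q)):
    d=Q[i]-Q[i-1]; print(np.degrees(np.arctan2(d[1],d[0])).round(2),np.hypot(*d).round(4))
goal([P[:,0].mean(),P[:,1].mean(),.018],20.8)
E
```

```text
[[ 0.6187 -0.2392]
 [ 0.6512 -0.2269]
 [ 0.6637 -0.2592]
 [ 0.6311 -0.2715]] centre [ 0.6412 -0.2492] cap [[ 0.6409 -0.249   0.05  ]]
20.71 0.0348
20.72 0.0348
111.15 0.0346
111.16 0.0346
[[ 41  24]
 [ 42 159]
 [152 176]
 [162  41]]
[[ 0.3335 -0.1767]
 [ 0.3658 -0.3378]
 [ 0.5109 -0.3079]
 [ 0.4782 -0.1474]] [ 0.4221 -0.2425]
-168.58 0.1476
-78.66 0.1643
11.62 0.1482
101.52 0.1638
t 11.28 rot [-0.1  0.   0.1] shift [0.0005 0.0016 0.1609] | now [ 0.6403 -0.2481  0.1789] yaw 20.88 w 0.087 F [-0.6  1.1  0.1]
```

>>> carry_out --increments "0 0 0 0.0005 0.0016 0.05 0.087; 0 0 0 0.0005 0.0016 0.1 0.087; 0 0 0 0.0005 0.0016 0.14 0.087; 0 0 0 0.0005 0.0016 0.157 0.087; 0 0 0 0.0005 0.0016 0.160 0.087"

```text
time: 11.9
ee_pos: [0.6412, -0.2483, 0.0188]
eef_rot: [0.983, 0.182, -0.001, -0.001]
ft_force: [0.0, -1.0, 0.7]
width: 0.0871
```

```bash
python3 - <<'E'
from h import *
goal([.6412,-.2492,.018],20.8)
shot('wrist','w9')
crop('w9',190,150,330,300,4,'w9c')
E
```

```text
t 11.9 rot [-0.2  0.   0.1] shift [-0.0003  0.0008  0.0008] | now [ 0.6412 -0.2483  0.0188] yaw 20.93 w 0.0871 F [ 0.  -1.   0.7]
```

View pics/w9c.png

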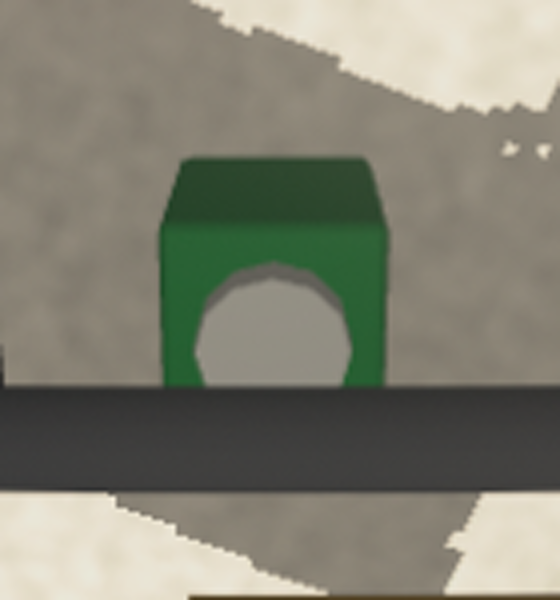

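Aligned. Close, wait, then lift.

>>> carry_out --increments "0 0 0 0 0.0008 0 0.05; 0 0 0 0 0.0008 0 0.028; 0 0 0 0 0.0008 0 0.028; 0 0 0 0 0.0008 0 0.028; 0 0 0 0 0.0008 0 0.028" --squeeze 25

```text
time: 12.58
ee_pos: [0.642, -0.2494, 0.0196]
eef_rot: [0.983, 0.181, 0.0, -0.001]
ft_force: [-0.2, 0.3, -0.7]
width: 0.045
```

>>> carry_out --increments "0 0 0 0 0 0 0.028; 0 0 0 0 0 -0.03 0.028; 0 0 0 0 0 -0.08 0.028; 0 0 0 0 0 -0.13 0.028; 0 0 0 0 0 -0.18 0.028"

```text
time: 13.2
ee_pos: [0.6419, -0.2497, 0.2013]
eef_rot: [0.983, 0.181, 0.0, -0.001]
ft_force: [0.5, -0.2, -0.7]
width: 0.0282
```

```bash
python3 - <<'E'
from h import *
goal([.5210,.075,.205],4.2)
E
```

```text
t 13.2 rot [-0.1 -0.  16.7] shift [ 0.003  -0.3465 -0.0031] | now [ 0.6419 -0.2497  0.2013] yaw 20.91 w 0.0282 F [ 0.5 -0.2 -0.7]
```

```bash
python3 - <<'E'
from h import *
shot('wrist','w10')
E
```

```text
(no output)
```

View pics/w10.png

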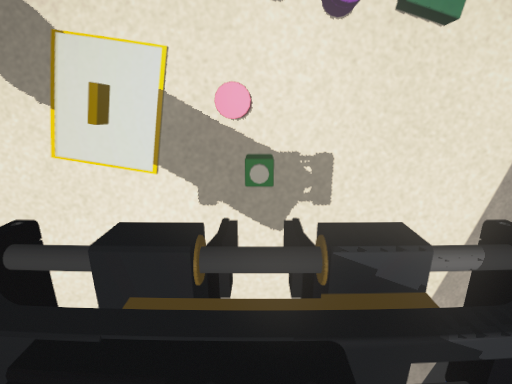

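```bash
python3 - <<'E'
from h import *
v=V('w10'); hsv=cv2.cvtColor(v.p,cv2.COLOR_BGR2HSV)
gy=cv2.inRange(hsv,(0,0,80),(180,60,160))
crop('w10',220,130,300,220,8,'w10c')
m=cv2.inRange(hsv,(50,80,20),(85,255,255)); m[245:]=0;m[:140]=0
ct=max(cv2.findContours(m,0,cv2.CHAIN_APPROX_NONE)[0],key=len); x,y,w,h=cv2.boundingRect(ct); print(x,y,w,h)
P=v.plane([(x-.5,y+h-.5),(x+w-.5,y+h-.5)],.042)[:,:2]; print(P.round(4)); d=P[1]-P[0]; ang=np.arctan2(d[1],d[0]); print(np.degrees(ang))
c=P.mean(0)+.018*np.array([-np.sin(ang),np.cos(ang)]); print(c.round(4))
goal([*c,.018],20.8)
E
```

```text
245 155 28 31
[[ 0.6301 -0.2718]
 [ 0.6629 -0.2593]]
20.910280184581588
[ 0.6401 -0.2487]
t 13.25 rot [ 0.2 -0.4  0.1] shift [-0.005  -0.0037  0.1912] | now [ 0.6444 -0.2502  0.2093] yaw 20.9 w 0.028 F [0.8 0.3 6.1]
```

>>> carry_out --increments "0 0 0 -0.004 -0.0035 0.03 0.06; 0 0 0 -0.0042 -0.0035 0.08 0.06; 0 0 0 -0.0042 -0.0035 0.13 0.06; 0 0 0 -0.0042 -0.0035 0.16 0.06; 0 0 0 -0.0042 -0.0035 0.165 0.06" --squeeze 25

```text
time: 13.88
ee_pos: [0.6391, -0.2481, 0.0417]
eef_rot: [0.983, 0.181, 0.002, 0.0]
ft_force: [-0.1, 0.5, -0.3]
width: 0.0595
```

```bash
python3 - <<'E'
from h import *
goal([.641,-.249,.018],20.8)
E
```

```text
t 13.88 rot [ 0.1 -0.3  0.1] shift [0.0014 0.0015 0.0238] | now [ 0.6391 -0.2481  0.0417] yaw 20.91 w 0.0595 F [-0.1  0.5 -0.3]
```

>>> carry_out --increments "0 -0.3 0 0.0014 0.0015 0.012 0.06; 0 -0.3 0 0.0014 0.0015 0.024 0.06; 0 -0.3 0 0.0014 0.0015 0.024 0.028; 0 -0.3 0 0.0014 0.0015 0.024 0.028; 0 -0.3 0 0.0014 0.0015 0.024 0.028"

```text
time: 14.5
ee_pos: [0.6414, -0.2492, 0.0185]
eef_rot: [0.983, 0.181, 0.0, 0.001]
ft_force: [0.1, -0.6, -0.2]
width: 0.0378
```

>>> carry_out --increments "0 0 0 0 0 0 0.028; 0 0 0 0 0 0 0.028; 0 0 0 0 0 -0.02 0.028; 0 0 0 0 0 -0.07 0.028; 0 0 0 0 0 -0.12 0.028"

```text
time: 15.12
ee_pos: [0.6413, -0.2488, 0.1413]
eef_rot: [0.983, 0.181, 0.001, 0.001]
ft_force: [0.7, -0.8, 0.1]
width: 0.0281
```

```bash
python3 - <<'E'
from h import *
goal([.5210,.075,.205],4.2)
E
```

```text
t 15.12 rot [ 0.1 -0.1 16.7] shift [ 0.0032 -0.3453 -0.0645] | now [ 0.6413 -0.2488  0.1413] yaw 20.91 w 0.0281 F [ 0.7 -0.8  0.1]
```

```bash
python3 - <<'E'
from h import *
shot('wrist','w11')
E
```

```text
(no output)
```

View pics/w11.png

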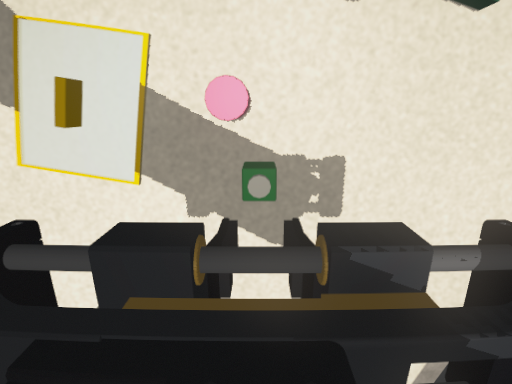

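```bash
python3 - <<'E'
from h import *
v=V('w11')
crop('w11',220,140,300,220,8,'w11c')
hsv=cv2.cvtColor(v.p,cv2.COLOR_BGR2HSV)
m=cv2.inRange(hsv,(50,80,20),(85,255,255)); m[245:]=0;m[:140]=0
ct=max(cv2.findContours(m,0,cv2.CHAIN_APPROX_NONE)[0],key=len); x,y,w,h=cv2.boundingRect(ct); print(x,y,w,h)
P=v.plane([(x-.5,y+h-.5),(x+w-.5,y+h-.5)],.042)[:,:2]; print(P.round(4)); d=P[1]-P[0]; ang=np.arctan2(d[1],d[0]); print(np.degrees(ang))
c=P.mean(0)+.018*np.array([-np.sin(ang),np.cos(ang)]); print(c.round(4))
goal([*c,.018],20.8)
E
```

```text
242 163 34 38
[[ 0.6301 -0.2725]
 [ 0.6636 -0.2597]]
20.898191033668848
[ 0.6404 -0.2493]
t 15.18 rot [ 0.5 -0.5  0.1] shift [-0.0049 -0.0028  0.1316] | now [ 0.6445 -0.2494  0.1496] yaw 20.9 w 0.0282 F [ 0.6 -0.   6.6]
```

View pics/w11c.png

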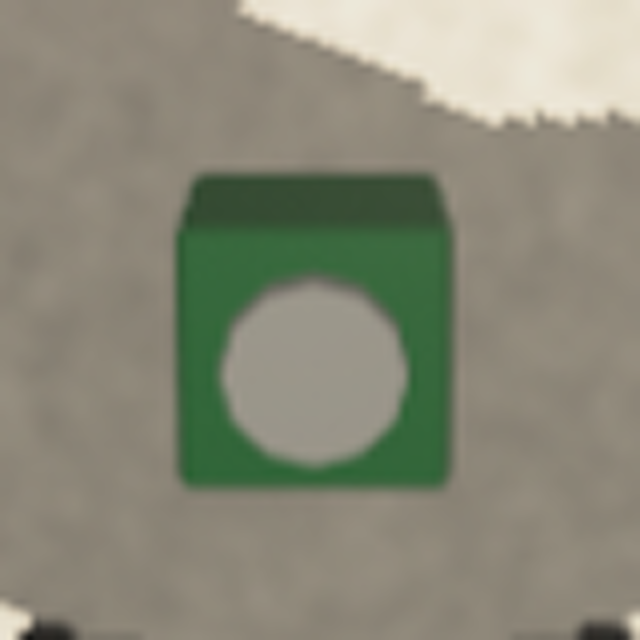

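>>> carry_out --increments "0 0 0 -0.004 -0.0025 0.02 0.06; 0 0 0 -0.0045 -0.0025 0.05 0.06; 0 0 0 -0.0045 -0.0025 0.08 0.06; 0 0 0 -0.0045 -0.0025 0.11 0.06; 0 0 0 -0.0045 -0.0025 0.12 0.06" --squeeze 40

```text
time: 15.8
ee_pos: [0.639, -0.2489, 0.0272]
eef_rot: [0.983, 0.181, 0.003, 0.003]
ft_force: [-0.5, 0.8, -0.2]
width: 0.0593
```

```bash
python3 - <<'E'
from h import *
goal([.6408,-.249,.016],20.8)
E
```

```text
t 15.8 rot [ 0.4 -0.3  0.1] shift [0.0016 0.0007 0.0112] | now [ 0.639  -0.2489  0.0272] yaw 20.91 w 0.0593 F [-0.5  0.8 -0.2]
```

>>> carry_out --increments "0.4 -0.3 0 0.0016 0.0007 0.011 0.06; 0.4 -0.3 0 0.0016 0.0007 0.011 0.03; 0.4 -0.3 0 0.0016 0.0007 0.011 0.01; 0.4 -0.3 0 0.0016 0.0007 0.011 0.01; 0.4 -0.3 0 0.0016 0.0007 0.011 0.01"

```text
time: 16.42
ee_pos: [0.6411, -0.2491, 0.0168]
eef_rot: [0.983, 0.181, 0.0, -0.0]
ft_force: [-1.2, -0.2, 0.3]
width: 0.028
```

>>> carry_out --increments "0 0 0 0 0 0 0.01; 0 0 0 0 0 0 0.01; 0 0 0 0 0 0 0.01; 0 0 0 0 0 -0.01 0.01; 0 0 0 0 0 -0.02 0.01"

```text
time: 17.05
ee_pos: [0.6412, -0.2491, 0.0377]
eef_rot: [0.983, 0.181, 0.001, -0.0]
ft_force: [-0.5, 0.3, -0.7]
width: 0.0215
```

```bash
python3 - <<'E'
from h import *
goal([.5210,.075,.205],4.2)
shot('wrist','w12')
E
```

```text
t 17.05 rot [-0.  -0.1 16.7] shift [ 0.0035 -0.3457 -0.1673] | now [ 0.6412 -0.2491  0.0377] yaw 20.91 w 0.0215 F [-0.5  0.3 -0.7]
```

View pics/w12.png

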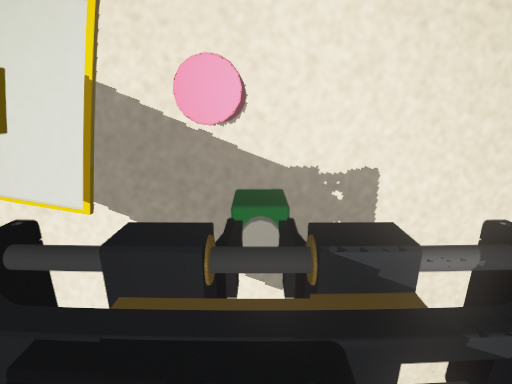

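```bash
python3 - <<'E'
from h import *
shot('scene','scene12')
crop('scene12',130,150,240,240,6.5,'scene12c')
crop('w12',190,170,330,310,4,'w12c')
print(r.read_state()['width'])
E
```

```text
0.022122388294691604
```

View pics/scene12c.png

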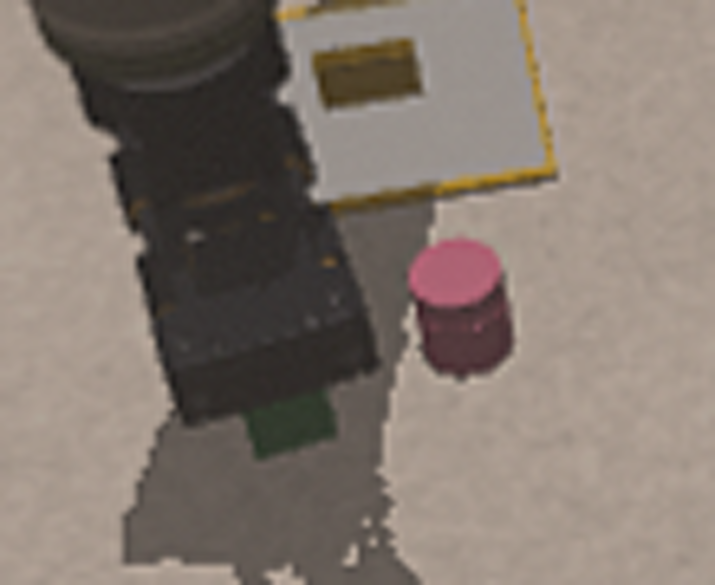

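View pics/w12c.png

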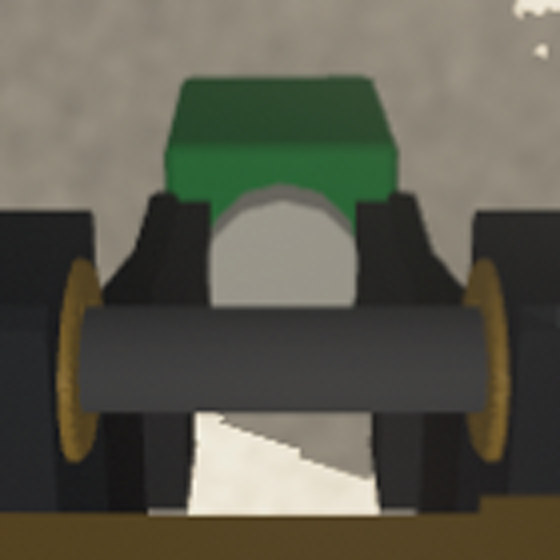

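```bash
python3 - <<'E'
from h import *
v=V('w12')
def world(u,w):
    d=v.d[w,u]; ray=v.ray([(u,w)])[0]; return (v.E[:3,:3]@(ray*d)+v.E[:3,3]).round(4), round(float(d),4)
for n,(x,y) in dict(front=(270,110),top=(280,165),topL=(180,165),topR=(385,165),cap=(280,230),capL=(220,260),padL=(180,230),padLtop=(180,205),padR=(385,230),bar=(280,350),desk=(280,40)).items():
    print(n,world(190+x//4,170+y//4))
s=r.read_state(); print(s['ee_pos'])
v=V('w3')
for n,p in dict(lid=(260,220),padL=(212,232),padL2=(212,225),padR=(308,232),deskfront=(260,194)).items(): print(n,world(*p))
E
```

```text
front (array([ 0.6335, -0.2334,  0.0443]), 0.1902)
top (array([ 0.6367, -0.2361,  0.0619]), 0.1743)
topL (array([ 0.6225, -0.2415,  0.0621]), 0.174)
topR (array([ 0.6516, -0.2306,  0.0614]), 0.1748)
cap (array([ 0.6392, -0.2426,  0.0704]), 0.1679)
capL (array([ 0.6327, -0.2505,  0.0703]), 0.1693)
padL (array([ 0.6251, -0.2454,  0.0761]), 0.1617)
padLtop (array([ 0.6244, -0.2459,  0.0663]), 0.1712)
padR (array([ 0.6522, -0.2353,  0.0757]), 0.1622)
bar (array([ 0.6304, -0.2198,  0.1519]), 0.0828)
desk (array([ 0.6351, -0.2317, -0.0011]), 0.2337)
[ 0.64215926 -0.24941175  0.03884095]
lid (array([ 0.634, -0.092,  0.183]), 0.1716)
padL (array([ 0.6086, -0.0925,  0.2044]), 0.1505)
padL2 (array([ 0.607 , -0.0929,  0.1938]), 0.1607)
padR (array([ 0.659 , -0.0885,  0.205 ]), 0.1501)
deskfront (array([ 0.6334, -0.0834,  0.1561]), 0.1953)
```

```bash
python3 - <<'E'
from h import *
for t,tz in (('w1',.1895),('w10',.2013),('w11',.1413),('w3',.1549),('w9',.0188),('w12',.0377)):
    v=V(t)
    yy,xx=np.mgrid[205:310,100:420]; d=v.d[205:310,100:420]
    ok=(d>.05); pts=np.c_[xx[ok],yy[ok]]
    W=(v.ray(pts)*d[ok][:,None])@v.E[:3,:3].T+v.E[:3,3]
    f=(W[:,2]>tz-.03)&(W[:,2]<tz+.06)&(v.p[205:310,100:420][ok].max(1)<60)
    z=W[f,2]-tz; px=pts[f]; o=np.argsort(z)[:3]
    print(t,'n',f.sum(),'low pct',np.percentile(z,[0,1,5,20]).round(4) if f.sum() else None, px[o].tolist(),W[f][o].round(4).tolist())
E
```

```text
w1 n 1290 low pct [0.0266 0.0287 0.0305 0.0353] [[189, 232], [189, 236], [189, 234]] [[0.5891, -0.1018, 0.2161], [0.5893, -0.1041, 0.2169], [0.5893, -0.1027, 0.217]]
w10 n 906 low pct [0.028  0.0294 0.031  0.037 ] [[231, 221], [235, 221], [289, 221]] [[0.6229, -0.2477, 0.2293], [0.6251, -0.2467, 0.2296], [0.6553, -0.235, 0.2301]]
w11 n 918 low pct [0.028  0.0292 0.0311 0.037 ] [[290, 221], [231, 221], [229, 221]] [[0.6554, -0.234, 0.1693], [0.6223, -0.2466, 0.1695], [0.6212, -0.247, 0.1696]]
w3 n 997 low pct [0.0279 0.0292 0.0307 0.0361] [[214, 218], [223, 221], [217, 218]] [[0.6064, -0.0929, 0.1828], [0.6119, -0.0944, 0.1828], [0.6083, -0.0927, 0.183]]
w9 n 1332 low pct [0.0265 0.0282 0.03   0.0349] [[190, 244], [189, 230], [189, 238]] [[0.6035, -0.2706, 0.0453], [0.6002, -0.2613, 0.0462], [0.6018, -0.2664, 0.0463]]
w12 n 895 low pct [0.028  0.0289 0.0307 0.0367] [[232, 218], [285, 221], [241, 221]] [[0.6221, -0.245, 0.0657], [0.6524, -0.2353, 0.066], [0.6278, -0.2447, 0.0662]]
```

>>> carry_out --increments "0 0 0 0 0 0.01 0.01; 0 0 0 0 0 0.019 0.01; 0 0 0 0 0 0.0205 0.01; 0 0 0 0 0 0.0205 0.05; 0 0 0 0 0 0.0205 0.06"

```text
time: 17.77
ee_pos: [0.6425, -0.2494, 0.0186]
eef_rot: [0.983, 0.181, 0.002, 0.001]
ft_force: [0.1, 0.8, -0.0]
width: 0.0346
```

>>> carry_out --increments "0 0 0 0 0 0 0.06; 0 0 0 0 0 0.005 0.06; 0 0 0 0 0 0.012 0.06; 0 0 0 0 0 0.018 0.06; 0 0 0 0 0 0.02 0.06"

```text
time: 18.4
ee_pos: [0.6421, -0.2493, -0.0023]
eef_rot: [0.983, 0.181, 0.001, 0.0]
ft_force: [-0.4, 0.5, 0.6]
width: 0.0597
```

```bash
python3 - <<'E'
from h import *
goal([.6412,-.249,-.005],20.8)
E
```

```text
t 18.4 rot [ 0.1 -0.1  0.1] shift [-0.0008 -0.0006  0.0027] | now [ 0.6421 -0.2493 -0.0023] yaw 20.9 w 0.0597 F [-0.4  0.5  0.6]
```

>>> carry_out --increments "0 0 0 0 0 0.002 0.02; 0 0 0 0 0 0.002 0.02; 0 0 0 0 0 0.002 0.02; 0 0 0 0 0 0.002 0.02; 0 0 0 0 0 0.002 0.02" --squeeze 25

```text
time: 19.02
ee_pos: [0.6422, -0.2493, -0.0041]
eef_rot: [0.983, 0.181, 0.001, 0.0]
ft_force: [-1.0, 0.8, 0.6]
width: 0.0361
```

>>> carry_out --increments "0 0 0 0 0 0 0.02; 0 0 0 0 0 -0.03 0.02; 0 0 0 0 0 -0.08 0.02; 0 0 0 0 0 -0.13 0.02; 0 0 0 0 0 -0.17 0.02"

```text
time: 19.65
ee_pos: [0.642, -0.2493, 0.1683]
eef_rot: [0.983, 0.181, 0.002, 0.001]
ft_force: [-0.2, 0.3, -0.1]
width: 0.0358
```

```bash
python3 - <<'E'
from h import *
goal([.5230,.06,.205],4.2)
E
```

```text
t 19.65 rot [ 0.1 -0.2 16.7] shift [-0.0006 -0.3313 -0.0375] | now [ 0.642  -0.2493  0.1683] yaw 20.91 w 0.0358 F [-0.2  0.3 -0.1]
```

>>> carry_out --increments "0 0 4 0 -0.055 0 0.02; 0 0 8 0 -0.115 0 0.02; 0 0 12 0 -0.175 0 0.02; 0 0 16.7 0 -0.235 0.005 0.02; 0 0 16.7 -0.0005 -0.285 0.01 0.02"

```text
time: 20.27
ee_pos: [0.5388, 0.0191, 0.1577]
eef_rot: [0.999, 0.037, 0.002, 0.001]
ft_force: [0.9, 0.1, -1.5]
width: 0.0355
```

```bash
python3 - <<'E'
from h import *
goal([.5240,.055,.15],4.2)
E
```

```text
t 20.27 rot [ 0.1 -0.3  0. ] shift [-0.0122 -0.0369  0.0076] | now [0.5388 0.0191 0.1577] yaw 4.22 w 0.0355 F [ 0.9  0.1 -1.5]
```

>>> carry_out --increments "0.1 -0.3 0 -0.0122 -0.0369 0.0076 0.02; 0.1 -0.3 0 -0.0122 -0.0369 0.0076 0.02; 0.1 -0.3 0 -0.0122 -0.0369 0.0076 0.02; 0.1 -0.3 0 -0.0122 -0.0369 0.0076 0.02; 0.1 -0.3 0 -0.0122 -0.0369 0.0076 0.02"

```text
time: 20.9
ee_pos: [0.5243, 0.0542, 0.15]
eef_rot: [0.999, 0.036, -0.0, -0.0]
ft_force: [-0.7, 0.0, -1.5]
width: 0.0356
```

```bash
python3 - <<'E'
from h import *
goal([.5240,.055,.15],4.2)
shot('wrist','w13')
goal([.5240,.055,.15],4.2)
E
```

```text
t 20.9 rot [-0.   0.  -0.1] shift [-0.0002 -0.0008  0.    ] | now [0.5243 0.0542 0.15  ] yaw 4.13 w 0.0356 F [-0.7  0.  -1.5]
t 20.95 rot [-0.   0.  -0.1] shift [-0.0001 -0.0007 -0.0001] | now [0.5242 0.0544 0.1499] yaw 4.14 w 0.0361 F [-0.2  0.  -0.4]
```

View pics/w13.png

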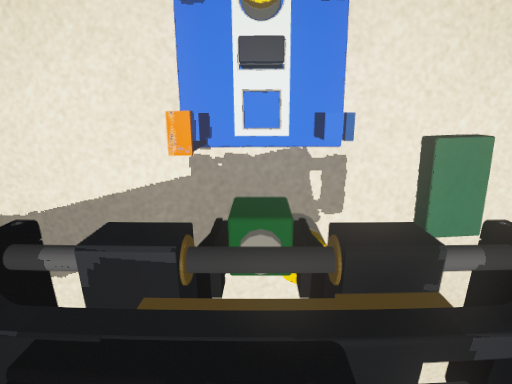

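```bash
python3 - <<'E'
from h import *
v=V('w13'); hsv=cv2.cvtColor(v.p,cv2.COLOR_BGR2HSV)
tcp=np.array([.5243,.0542,.15])
blue=cv2.inRange(hsv,(100,120,60),(125,255,255))
n,l,s,c=cv2.connectedComponentsWithStats(blue); i=l[110,262]; print(s[i],c[i])
m=(l==i).astype(np.uint8); ct=max(cv2.findContours(m,0,cv2.CHAIN_APPROX_NONE)[0],key=len)
for z in (.018,.006):
    P=(v.plane(ct[:,0],z)[:,:2]*1000).astype(np.float32); print(z,cv2.minAreaRect(P))
white=cv2.inRange(hsv,(0,0,140),(180,70,255))
L=[];Rr=[]
for rr in range(20,134,2):
    xs=np.where(white[rr,215:310])[0]+215; L.append((xs.min()-.5,rr)); Rr.append((xs.max()+.5,rr))
for nm,E in (('L',L),('R',Rr)):
    P=v.plane(E,.018)[:,:2].astype(np.float32); ln=cv2.fitLine(P,cv2.DIST_HUBER,0,.01,.01).ravel()
    x=ln[2]+(.130-ln[3])*ln[0]/ln[1]; print(nm,np.degrees(np.arctan2(ln[1],ln[0])),'x at y=.13',x)
B=[(cc,np.where(white[100:150,cc])[0].max()+100+.5) for cc in range(240,286,2)]
P=v.plane(B,.018)[:,:2].astype(np.float32); print('near block edge',P.mean(0),np.degrees(np.arctan2(*(P[-1]-P[0])[::-1])))
# bottle
g=cv2.inRange(hsv,(50,80,20),(85,255,255)); g[:,:210]=0;g[:,310:]=0
crop('w13',200,185,320,285,6,'w13c')
def world(u,w):
    d=v.d[w,u]; return (v.E[:3,:3]@(v.ray([(u,w)])[0]*d)+v.E[:3,3]).round(4)
print('top',world(235,222),world(286,222),'front',world(260,208),'cap',world(260,240))
E
```

```text
[ 244   91   35   37 1271] [260.98977183 109.33988985]
0.018 ((520.438720703125, 129.77728271484375), (37.35015869140625, 37.8189811706543), 4.14139461517334)
0.006 ((520.4668579101562, 129.93270874023438), (38.746246337890625, 39.23257064819336), 4.141396999359131)
L -85.403694 x at y=.13 0.4908398
R -85.63123 x at y=.13 0.5507684
near block edge [0.5247234  0.08635758] 4.1482034
top [0.5197 0.1256 0.339 ] [0.5378 0.0699 0.1944] front [0.5236 0.0717 0.1792] cap [0.5242 0.0624 0.2031]
```

View pics/w13c.png

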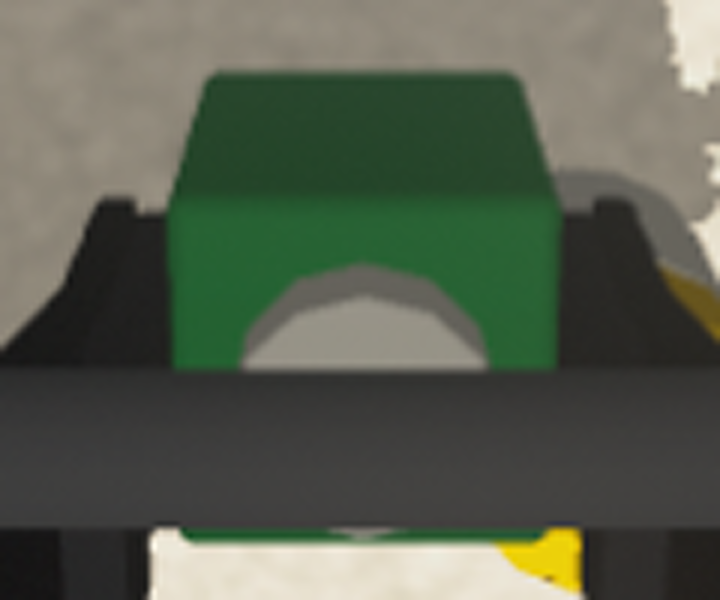

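```bash
python3 - <<'E'
from h import *
v=V('w13'); c=lambda p:[(200+(x+.5)/6-.5,185+(y+.5)/6-.5) for x,y in p]
for z in (.1945,.196):
    P=v.plane(c([(168,199),(561,199),(546,542),(181,542)]),z)[:,:2]; print(z,P.round(4).tolist(),P.mean(0).round(4), np.linalg.norm(P[0]-P[1]),np.linalg.norm(P[0]-P[3]))
Q=v.plane(c([(206,73),(521,73)]),.1535)[:,:2]; print('bottom back',Q.round(4),Q.mean(0)+.018*np.array([np.sin(np.radians(4.1)),-np.cos(np.radians(4.1))]))
goal([.5205,.130,.065],4.15)
E
```

```text
0.1945 [[0.5062, 0.0701], [0.5413, 0.0727], [0.5436, 0.0379], [0.5088, 0.0354]] [0.525 0.054] 0.03522034101766105 0.03485877173713341
0.196 [[0.5063, 0.0707], [0.5411, 0.0732], [0.5433, 0.0388], [0.509, 0.0363]] [0.5249 0.0547] 0.03485484674621136 0.0344970296014368
bottom back [[0.506  0.0698]
 [0.5414 0.0723]] [0.52500491 0.05310903]
t 20.95 rot [-0.  0. -0.] shift [ 0.0019 -0.0757  0.085 ] | now [0.5242 0.0544 0.1499] yaw 4.14 w 0.0361 F [-0.2  0.  -0.4]
```

```bash
python3 - <<'E'
from h import *
v=V('w13')
q=R.from_euler('z',4.14,degrees=True)*R.from_euler('x',180,degrees=True); tcp=np.array([.5243,.0542,.15])
yy,xx=np.mgrid[0:384,0:512]; d=v.d; ok=(d>.02)&(d<.2)
pts=np.c_[xx[ok],yy[ok]]; W=(v.ray(pts)*d[ok][:,None])@v.E[:3,:3].T+v.E[:3,3]
T=q.inv().apply(W-tcp)
for lo in range(-120,120,15):
    f=(T[:,0]*1000>=lo)&(T[:,0]*1000<lo+15)
    if f.sum()>20: 
        k=np.argmax(T[f,2]); print(lo,f.sum(),'z behind TCP min/1%',(-T[f,2]).min().round(3),np.percentile(-T[f,2],1).round(3),'px',pts[f][k],'tool y',T[f][k,1].round(3))
E
```

```text
-90 3163 z behind TCP min/1% 0.096 0.097 px [ 39 240] tool y -0.027
-75 1638 z behind TCP min/1% 0.108 0.109 px [ 64 245] tool y -0.032
-60 5263 z behind TCP min/1% 0.101 0.105 px [120 222] tool y -0.037
-45 9587 z behind TCP min/1% 0.101 0.104 px [156 222] tool y -0.037
-30 10771 z behind TCP min/1% 0.007 0.035 px [235 197] tool y -0.018
-15 8549 z behind TCP min/1% 0.004 0.012 px [256 196] tool y -0.018
0 8541 z behind TCP min/1% 0.003 0.012 px [280 196] tool y -0.017
15 9616 z behind TCP min/1% 0.005 0.031 px [284 196] tool y -0.018
30 8717 z behind TCP min/1% 0.064 0.103 px [322 245] tool y -0.011
45 5429 z behind TCP min/1% 0.101 0.104 px [412 222] tool y -0.037
60 1926 z behind TCP min/1% 0.108 0.108 px [428 383] tool y 0.027
75 3537 z behind TCP min/1% 0.096 0.097 px [468 286] tool y -0.008
```

>>> carry_out --increments "0 0 0 0.001 -0.045 0 0.02; 0 0 0 0.0011 -0.0761 0.02 0.02; 0 0 0 0.0011 -0.0761 0.07 0.02; 0 0 0 0.0011 -0.0761 0.115 0.02; 0 0 0 0.0011 -0.0761 0.125 0.02"

```text
time: 21.58
ee_pos: [0.5179, 0.1297, 0.0226]
eef_rot: [0.999, 0.036, -0.002, -0.0]
ft_force: [1.4, -0.0, -0.3]
width: 0.0357
```

>>> carry_out --increments "0 0 0 0 0 0 0.02; 0 0 0 0 0 0 0.02; 0 0 0 0 0 0 0.02; 0 0 0 0 0 0 0.02; 0 0 0 0 0 0 0.02"

```text
time: 22.2
ee_pos: [0.5181, 0.1297, 0.0229]
eef_rot: [0.999, 0.036, -0.002, 0.0]
ft_force: [0.5, 0.8, -1.0]
width: 0.0361
```

```bash
python3 - <<'E'
from h import *
goal([.5198,.1304,.018],4.15)
shot('wrist','w14')
crop('w14',180,120,340,260,4.5,'w14c')
E
```

```text
t 22.2 rot [-0.   0.3 -0. ] shift [ 0.0018 -0.0006  0.0049] | now [0.5181 0.1297 0.0229] yaw 4.13 w 0.0361 F [ 0.5  0.8 -1. ]
```

View pics/w14c.png

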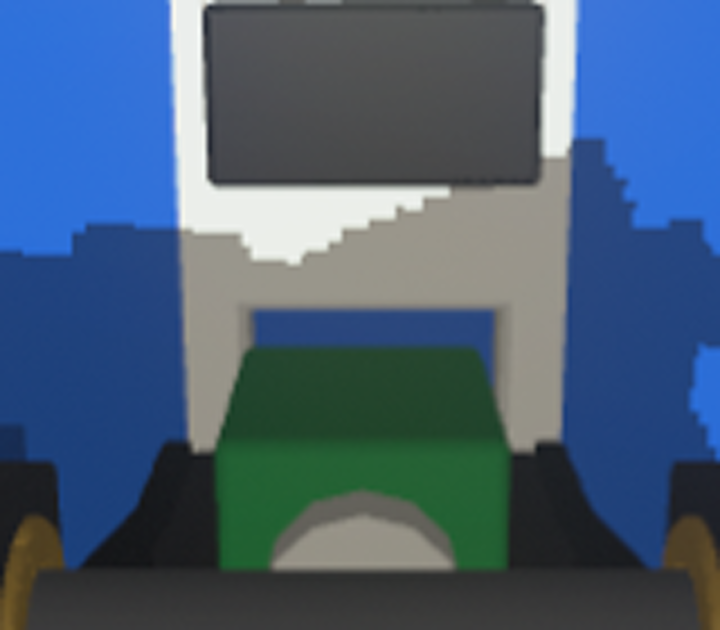

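```bash
python3 - <<'E'
from h import *
v=V('w14'); c=lambda p:[(180+(x+.5)/4.5-.5,120+(y+.5)/4.5-.5) for x,y in p]
q=R.from_euler('z',4.14,degrees=True)*R.from_euler('x',180,degrees=True)
H=v.plane(c([(240,306),(511,306)]),.018); 
for z in (.025,.027):
    B=v.plane(c([(246,347),(484,347)]),z)
    d=q.inv().apply(H.mean(0)-B.mean(0)); print(z,'hole-bottle mid (tool)',d.round(4),'widths',np.linalg.norm(H[0]-H[1]).round(4),np.linalg.norm(B[0]-B[1]).round(4),'need move tool x',d[0].round(4),'y',(d[1]+.002).round(4))
E
```

```text
0.025 hole-bottle mid (tool) [ 0.0016 -0.0046  0.007 ] widths 0.0422 0.036 need move tool x 0.0016 y -0.0026
0.027 hole-bottle mid (tool) [ 0.0016 -0.004   0.009 ] widths 0.0422 0.0356 need move tool x 0.0016 y -0.002
```

>>> carry_out --increments "0 0.3 0 0.0017 -0.0014 0 0.02; 0 0.3 0 0.0017 -0.0014 0 0.02; 0 0.3 0 0.0017 -0.0014 0.005 0.02; 0 0.3 0 0.0017 -0.0014 0.009 0.02; 0 0.3 0 0.0017 -0.0014 0.012 0.02"

```text
time: 22.88
ee_pos: [0.5194, 0.1311, 0.0103]
eef_rot: [0.999, 0.036, 0.0, -0.0]
ft_force: [0.5, 0.4, -0.6]
width: 0.0361
```

```bash
python3 - <<'E'
from h import *
goal([.5198,.1310,.002],4.15)
E
```

```text
t 22.88 rot [-0. -0. -0.] shift [0.0004 0.0001 0.0083] | now [0.5194 0.1311 0.0103] yaw 4.13 w 0.0361 F [ 0.5  0.4 -0.6]
```

Inside (base ≈ 14 mm, no contact). Lower to the floor.

>>> carry_out --increments "0 0 0 0 0 0.002 0.02; 0 0 0 0 0 0.004 0.02; 0 0 0 0 0 0.006 0.02; 0 0 0 0 0 0.008 0.02; 0 0 0 0 0 0.009 0.02"

```text
time: 23.5
ee_pos: [0.5193, 0.1311, 0.0018]
eef_rot: [0.999, 0.036, -0.0, 0.0]
ft_force: [-5.5, -2.0, 13.9]
width: 0.0358
```

>>> carry_out --increments "0 0 0 0 0 -0.0005 0.06; 0 0 0 0 0 -0.0005 0.06; 0 0 0 0 0 -0.0005 0.06; 0 0 0 0 0 -0.05 0.06; 0 0 0 0 0 -0.11 0.06"

```text
time: 24.12
ee_pos: [0.5184, 0.1309, 0.1122]
eef_rot: [0.999, 0.036, -0.001, 0.0]
ft_force: [1.4, 0.1, 0.7]
width: 0.0596
```

```bash
python3 - <<'E'
from h import *
goal([.4221,-.26,.14],11.5)
shot('wrist','w15')
v=V('w8'); hsv=cv2.cvtColor(v.p,cv2.COLOR_BGR2HSV)
for p in [(91,102),(80,80),(103,103)]:
    d=v.d[p[1],p[0]]; print(p,(v.E[:3,:3]@(v.ray([p])[0]*d)+v.E[:3,3]).round(4))
E
```

```text
t 24.12 rot [-0.   0.2 -7.4] shift [-0.1243  0.383  -0.0275] | now [0.5184 0.1309 0.1122] yaw 4.14 w 0.0596 F [1.4 0.1 0.7]
(91, 102) [ 0.4265 -0.2404  0.028 ]
(80, 80) [ 0.4113 -0.2204  0.0325]
(103, 103) [ 0.427  -0.2407  0.0022]
```

View pics/w15.png

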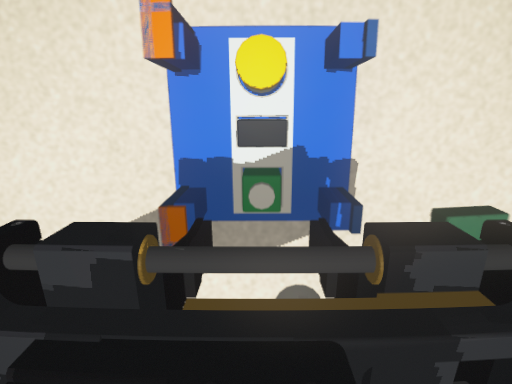

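```bash
python3 - <<'E'
from h import *
v=V('w15')
for n,p in dict(jar=(262,60),jarL=(245,60),jarR=(280,65),cap=(261,196),box=(262,132),white=(240,110),bt=(247,190)).items():
    d=v.d[p[1],p[0]]; print(n,(v.E[:3,:3]@(v.ray([p])[0]*d)+v.E[:3,3]).round(4))
E
```

```text
jar [0.5122 0.244  0.054 ]
jarL [0.4986 0.2431 0.0533]
jarR [0.527  0.2412 0.0542]
cap [0.5197 0.1307 0.0551]
box [0.5166 0.1864 0.0452]
white [0.4942 0.2038 0.0171]
bt [0.5066 0.133  0.0466]
```

>>> carry_out --increments "0 0 -2 -0.018 0.05 -0.02 0.06; 0 0 -4 -0.035 0.105 -0.04 0.06; 0 0 -6 -0.053 0.16 -0.05 0.06; 0 0 -7.4 -0.07 0.215 -0.05 0.06; 0 0 -7.4 -0.087 0.27 -0.05 0.06"

```text
time: 24.8
ee_pos: [0.4544, -0.1448, 0.1702]
eef_rot: [0.995, 0.101, 0.005, -0.0]
ft_force: [1.0, -0.5, -0.0]
width: 0.0601
```

```bash
python3 - <<'E'
from h import *
goal([.4221,-.2425,.14],11.5)
E
```

```text
t 24.8 rot [ 0.  -0.5  0.1] shift [-0.0515  0.0892  0.0298] | now [ 0.4544 -0.1448  0.1702] yaw 11.59 w 0.0601 F [ 1.  -0.5 -0. ]
```

>>> carry_out --increments "0 -0.5 0 -0.026 0.045 0.015 0.06; 0 -0.5 0 -0.045 0.08 0.025 0.06; 0 -0.5 0 -0.0515 0.0892 0.03 0.06; 0 -0.5 0 -0.0515 0.0892 0.03 0.06; 0 -0.5 0 -0.0515 0.0892 0.03 0.06"

```text
time: 25.42
ee_pos: [0.423, -0.2411, 0.1402]
eef_rot: [0.995, 0.102, 0.001, 0.0]
ft_force: [0.3, -0.4, -0.3]
width: 0.06
```

```bash
python3 - <<'E'
from h import *
goal([.4221,-.2425,.14],11.5)
shot('wrist','w16')
E
```

```text
t 25.43 rot [ 0.1 -0.1  0.2] shift [-0.0012  0.0012  0.0002] | now [ 0.423  -0.2411  0.1402] yaw 11.72 w 0.06 F [ 0.3 -0.4 -0.3]
```

View pics/w16.png

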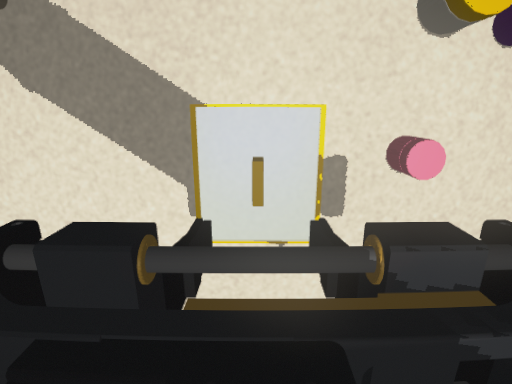

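```bash
python3 - <<'E'
from h import *
v=V('w16'); hsv=cv2.cvtColor(v.p,cv2.COLOR_BGR2HSV)
y=cv2.inRange(hsv,(15,110,40),(35,255,255)); y=y[140:215,235:285]
ys,xs=np.where(y>0); print(xs.min()+235,xs.max()+235,ys.min()+140,ys.max()+140)
P=(v.plane(np.c_[xs+235,ys+140],.035)[:,:2]*1000).astype(np.float32); rc=cv2.minAreaRect(P); print(rc)
big=cv2.inRange(hsv,(15,110,40),(35,255,255)); big[225:]=0
T=[];L=[];Rr=[]
for rr in range(112,215,3):
    a=np.where(big[rr,180:240])[0]+180; b=np.where(big[rr,300:335])[0]+300
    L.append((a.min()-.5,rr)); Rr.append((b.max()+.5,rr))
T=[(cc,np.where(big[95:120,cc])[0].min()+95-.5) for cc in range(200,320,3) if big[95:120,cc].any()]
for nm,E in (('L',L),('R',Rr),('T',T)):
    Q=v.plane(E,.005)[:,:2].astype(np.float32); ln=cv2.fitLine(Q,cv2.DIST_HUBER,0,.01,.01).ravel(); print(nm,np.degrees(np.arctan2(ln[1],ln[0])).round(2),ln[2:].round(4))
c=np.array(rc[0])/1000
goal([*c,-.010],11.5)
E
```

```text
253 262 160 205
((421.09136962890625, -241.6929473876953), (9.722672462463379, 48.97570037841797), 11.69825267791748)
L -78.35 [ 0.3447 -0.2419]
R -78.42 [ 0.491  -0.2115]
T 11.73 [ 0.4059 -0.1613]
t 25.48 rot [ 0.1 -0.1  0.2] shift [-0.0022  0.      0.1503] | now [ 0.4231 -0.2411  0.1403] yaw 11.73 w 0.0597 F [-0.3  0.3  0.4]
```

>>> carry_out --increments "0 0 0 -0.002 0 0.04 0.03; 0 0 0 -0.0022 0 0.08 0.03; 0 0 0 -0.0022 0 0.11 0.03; 0 0 0 -0.0022 0 0.12 0.03; 0 0 0 -0.0022 0 0.125 0.03" --squeeze 45

```text
time: 26.1
ee_pos: [0.4218, -0.2413, 0.0157]
eef_rot: [0.995, 0.103, 0.001, 0.001]
ft_force: [0.7, 1.0, -0.8]
width: 0.0309
```

```bash
python3 - <<'E'
from h import *
goal([.4211,-.2417,-.016],11.65)
E
```

```text
t 26.1 rot [ 0.1 -0.1  0.1] shift [-0.0008  0.0002  0.0317] | now [ 0.4218 -0.2413  0.0157] yaw 11.78 w 0.0309 F [ 0.7  1.  -0.8]
```

>>> carry_out --increments "0 0 0.1 -0.0008 0 0.01 0.03; 0 0 0.1 -0.0008 0 0.02 0.03; 0 0 0.1 -0.0008 0 0.028 0.03; 0 0 0.1 -0.0008 0 0.031 0.02; 0 0 0.1 -0.0008 0 0.031 0.004"

```text
time: 26.72
ee_pos: [0.421, -0.2414, -0.0154]
eef_rot: [0.995, 0.102, 0.001, 0.0]
ft_force: [0.4, 1.1, -0.1]
width: 0.0172
```

>>> carry_out --increments "0 0 0 0 0 0 0.0; 0 0 0 0 0 0 0.0; 0 0 0 0 0 0 0.0; 0 0 0 0 0 -0.01 0.0; 0 0 0 0 0 -0.03 0.0"

```text
time: 27.35
ee_pos: [0.4204, -0.241, 0.0148]
eef_rot: [0.995, 0.102, 0.0, -0.0]
ft_force: [0.3, 0.9, -1.1]
width: 0.0115
```

```bash
python3 - <<'E'
from h import *
goal([.523,.16,.19],4.15)
E
```

```text
t 27.35 rot [-0.  -0.   7.5] shift [ 0.1818 -0.3719 -0.1751] | now [ 0.4204 -0.241   0.0148] yaw 11.69 w 0.0115 F [ 0.3  0.9 -1.1]
```

```bash
python3 - <<'E'
from h import *
C=np.array([.5162,.1862]); a=np.radians(4.15); e=np.array([np.cos(a),np.sin(a)]); n=np.array([-e[1],e[0]])
for t in ('w4','w13','w15'):
    v=V(t); hsv=cv2.cvtColor(v.p,cv2.COLOR_BGR2HSV)
    o=cv2.inRange(hsv,(3,150,100),(18,255,255)); o[225:]=0
    k,l,s,c=cv2.connectedComponentsWithStats(o)
    for i in range(1,k):
        if s[i,4]>60:
            ys,xs=np.where(l==i); P=v.plane(np.c_[xs,ys],.079)[:,:2]-C; X=P@e; Y=P@n
            print(t,s[i],'carrier x',np.percentile(X,[1,50,99]).round(4),'y',np.percentile(Y,[1,99]).round(4))
crop('w15',130,0,400,240,2.9,'w15c')
E
```

```text
w4 [186  61  16  40 517] carrier x [-0.0788 -0.071  -0.0638] y [0.056  0.0947]
w4 [192 203  16  22 286] carrier x [-0.0788 -0.0705 -0.0632] y [-0.0839 -0.0579]
w13 [166 111  27  45 858] carrier x [-0.0843 -0.0717 -0.0628] y [-0.0966 -0.0586]
w15 [151  11  23  48 954] carrier x [-0.0785 -0.0712 -0.064 ] y [0.0563 0.0865]
w15 [162 206  25  19 392] carrier x [-0.0822 -0.0722 -0.0632] y [-0.0731 -0.0572]
```

>>> carry_out --increments "0 0 0 0 0 -0.04 0.0; 0 0 0 0.02 -0.03 -0.085 0.0; 0 0 2 0.045 -0.08 -0.125 0.0; 0 0 4 0.07 -0.13 -0.14 0.0; 0 0 6 0.095 -0.185 -0.145 0.0"

```text
time: 27.98
ee_pos: [0.4768, -0.0391, 0.162]
eef_rot: [0.999, 0.049, 0.002, 0.001]
ft_force: [0.7, -0.3, -2.8]
width: 0.012
```

View pics/w15c.png

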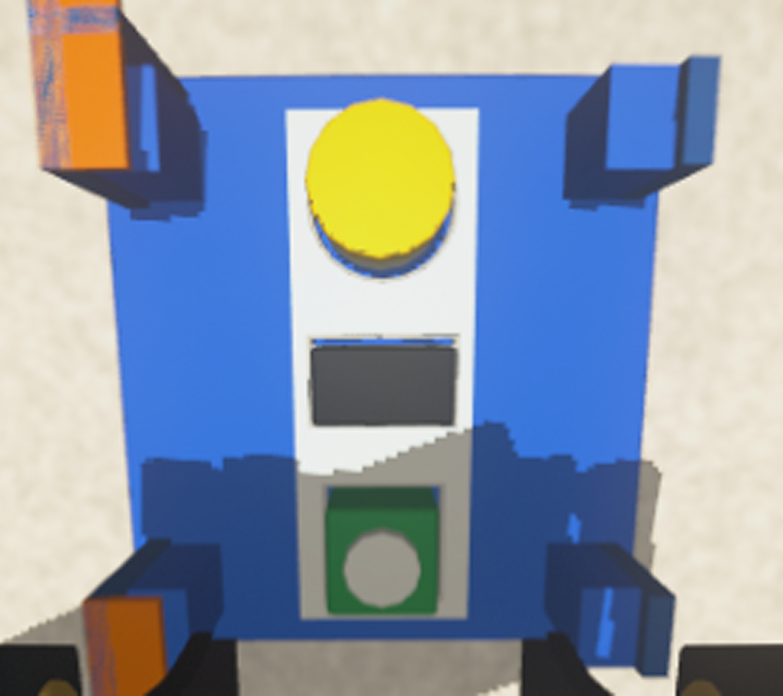

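```bash
python3 - <<'E'
from h import *
goal([.5376,.1878,.115],4.15,8)
E
```

```text
t 27.98 rot [-0.   7.8  1.4] shift [ 0.0825 -0.2199  0.047 ] | now [ 0.4768 -0.0391  0.162 ] yaw 5.58 w 0.012 F [ 0.7 -0.3 -2.8]
```

>>> carry_out --increments "0 0 1.4 0.018 -0.05 0 0.0; 0 2 1.4 0.036 -0.1 0 0.0; 0 4 1.4 0.056 -0.15 0.01 0.0; 0 6 1.4 0.074 -0.2 0.02 0.0; 0 7.8 1.4 0.0825 -0.2199 0.03 0.0"

```text
time: 28.6
ee_pos: [0.5371, 0.1916, 0.1323]
eef_rot: [0.997, 0.038, 0.07, -0.004]
ft_force: [0.6, -0.3, -2.6]
width: 0.0117
```

```bash
python3 - <<'E'
from h import *
goal([.5376,.1878,.115],4.15,8)
shot('wrist','w17')
E
```

```text
t 28.6 rot [-0.1 -0.1  0.2] shift [-0.0022  0.0039  0.0172] | now [0.5371 0.1916 0.1323] yaw 4.4 w 0.0117 F [ 0.6 -0.3 -2.6]
```

View pics/w17.png

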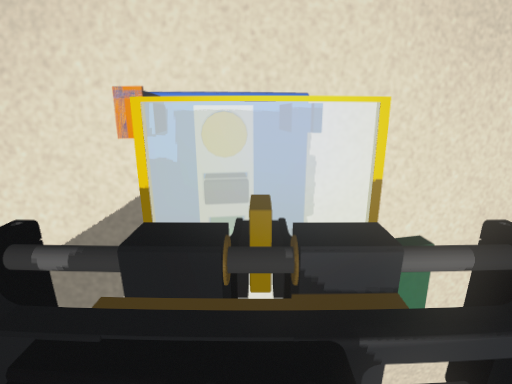

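>>> carry_out --increments "0 0 0.2 -0.002 0.0039 0.02 0.0; 0 0 0.2 -0.002 0.0039 0.035 0.0; 0 0 0.2 -0.002 0.0039 0.045 0.0; 0 0 0.2 -0.002 0.0039 0.045 0.0; 0 0 0.2 -0.002 0.0039 0.045 0.0"

```text
time: 29.28
ee_pos: [0.5412, 0.1896, 0.0867]
eef_rot: [0.997, 0.037, 0.071, -0.004]
ft_force: [0.4, 1.1, -2.5]
width: 0.0116
```

```bash
python3 - <<'E'
from h import *
goal([.5376,.1878,.0596],4.15,8)
s=r.read_state(); print(R.from_quat(s['eef_rot']).as_matrix().round(4).tolist())
shot('wrist','w18')
crop('w18',80,40,430,240,2.2,'w18c')
v=V('w18')
E
```

```text
t 29.27 rot [-0.2 -0.1  0.1] shift [-0.0075  0.0016  0.0263] | now [0.5412 0.1896 0.0867] yaw 4.27 w 0.0116 F [ 0.4  1.1 -2.5]
[[0.9873, 0.0748, 0.1403], [0.0736, -0.9972, 0.0134], [0.1409, -0.0029, -0.99]]
```

View pics/w18c.png

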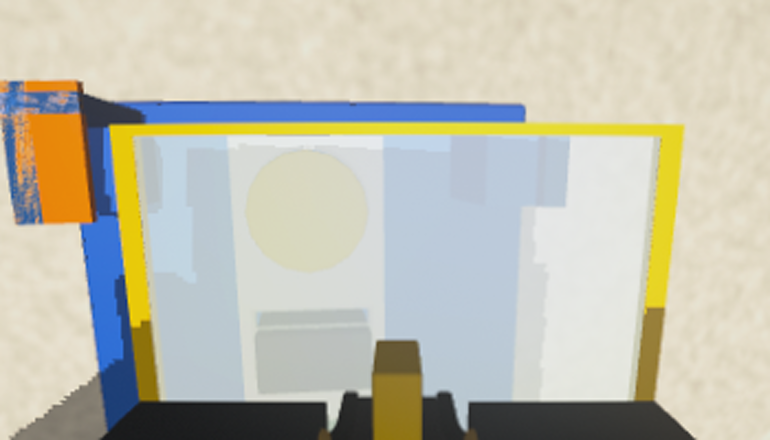

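```bash
python3 - <<'E'
from h import *
v=V('w18')
M=np.array([[0.9873, 0.0748, 0.1403], [0.0736, -0.9972, 0.0134], [0.1409, -0.0029, -0.99]]); tcp=np.array([.5412,.1896,.0867])
for z in (-.0155,-.0205):
    P=tcp+np.array([[-.075,-.083,z],[.075,-.083,z]])@M.T; print(P.round(4).tolist(),v.proj(P).round(1).tolist())
tb=tcp+np.array([[-.006,-.025,-.0505],[.006,-.025,-.0505]])@M.T; print('tab top far',v.proj(tb).round(1).tolist(),'seen',[(80+375/2.2,40+341/2.2),(80+418/2.2,40+341/2.2)])
hsv=cv2.cvtColor(v.p,cv2.COLOR_BGR2HSV); 
def world(u,w):
    d=v.d[w,u]; return (v.E[:3,:3]@(v.ray([(u,w)])[0]*d)+v.E[:3,3]).round(4)
print(world(135,105),world(385,105),world(140,150),world(383,150))
Mi=M.T
for p in ((135,105),(385,105),(140,150),(383,150),(260,100)): print('tool',(Mi@(world(*p)-tcp)).round(4))
E
```

```text
[[0.4588, 0.2666, 0.0917], [0.6069, 0.2777, 0.1129]] [[130.9, 93.9], [387.6, 94.0]]
[[0.4581, 0.2666, 0.0967], [0.6062, 0.2776, 0.1178]] [[127.1, 93.4], [391.4, 93.4]]
tab top far [[247.4, 207.6], [271.0, 207.6]] seen [(250.45454545454544, 195.0), (270.0, 195.0)]
[0.4617 0.2605 0.0945] [0.6044 0.2711 0.1161] [0.4645 0.2346 0.0963] [0.6077 0.2453 0.1164]
tool [-0.0722 -0.0767 -0.0179]
tool [ 0.0725 -0.0766 -0.0191]
tool [-0.0711 -0.0506 -0.0197]
tool [ 0.0739 -0.0507 -0.0193]
tool [ 0.0004 -0.0789 -0.0193]
```

>>> carry_out --increments "0 0 0.1 -0.004 0.0006 0.008 0.0; 0 0 0.1 -0.0075 0.0006 0.016 0.0; 0 0 0.1 -0.0075 0.0006 0.022 0.0; 0 0 0.1 -0.0075 0.0006 0.0255 0.0; 0 0 0.1 -0.0075 0.0006 0.0255 0.0"

```text
time: 29.95
ee_pos: [0.5375, 0.1889, 0.0602]
eef_rot: [0.997, 0.036, 0.07, -0.004]
ft_force: [-0.4, 1.0, -3.1]
width: 0.0114
```

```bash
python3 - <<'E'
from h import *
C=np.array([.5162,.1872]); a=np.radians(4.15); e=np.array([np.cos(a),np.sin(a)]); n=np.array([-e[1],e[0]])
s=r.read_state(); M=R.from_quat(s['eef_rot']).as_matrix(); tcp=s['ee_pos']
for y in (-.083,.083):
    K=tcp+M@[-.075,y,-.0155]; F=tcp+M@[.075,y,-.0155]; print('K carrier x,y,z',((K[:2]-C)@e).round(4),((K[:2]-C)@n).round(4),K[2].round(4),'F',((F[:2]-C)@e).round(4),F[2].round(4))
xt=-.0755+.0765
goal([*(C+xt*e),.0600],4.15,8)
shot('wrist','w19'); crop('w19',60,60,440,260,2,'w19c'); shot('scene','scene19'); crop('scene19',260,110,390,220,6,'scene19c')
E
```

```text
K carrier x,y,z -0.0552 0.0831 0.0653 F 0.0933 0.0864
K carrier x,y,z -0.055 -0.0829 0.0647 F 0.0935 0.0859
t 29.95 rot [-0.2 -0.1  0. ] shift [-0.0202  0.0001 -0.0026] | now [0.5375 0.1889 0.0602] yaw 4.17 w 0.0114 F [-0.4  1.  -3.1]
```

View pics/w19c.png

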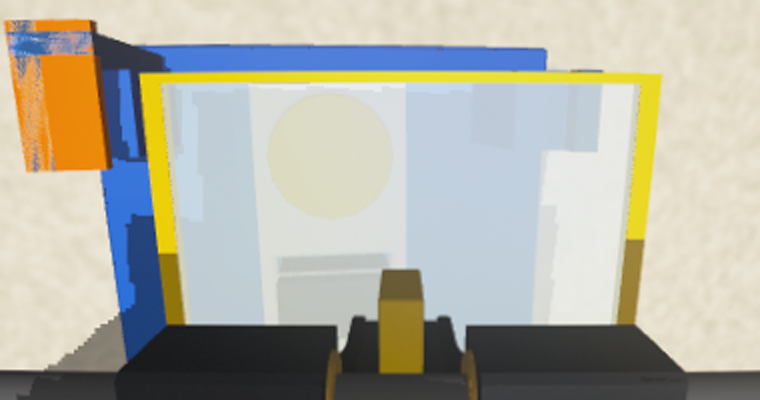

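View pics/scene19c.png

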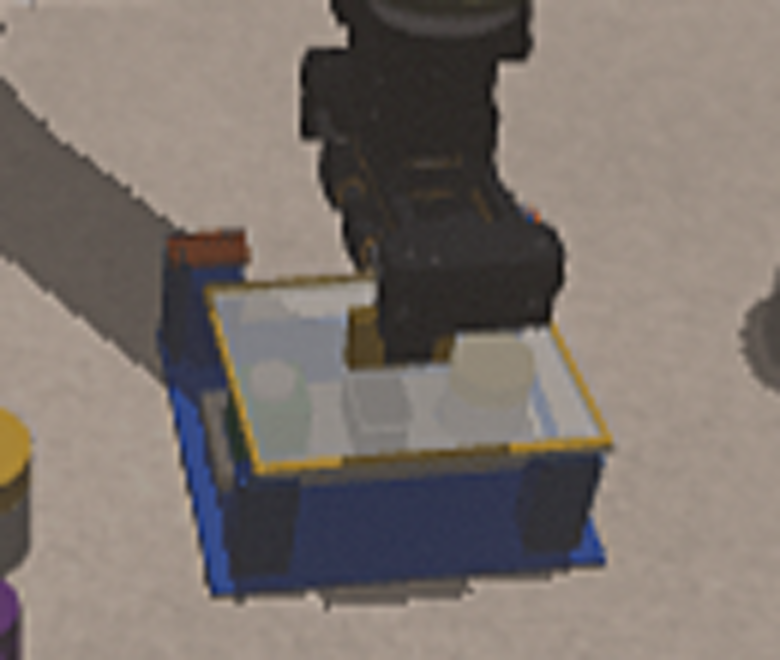

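>>> carry_out --increments "0 0 0 -0.005 0 -0.0006 0.0; 0 0 0 -0.01 0 -0.0013 0.0; 0 0 0 -0.014 0 -0.0018 0.0; 0 0 0 -0.017 0 -0.0022 0.0; 0 0 0 -0.02 0 -0.0026 0.0"

```text
time: 30.68
ee_pos: [0.5174, 0.1874, 0.0605]
eef_rot: [0.997, 0.036, 0.071, -0.004]
ft_force: [0.0, -0.2, -2.1]
width: 0.0113
```

```bash
cat >> h.py <<'E'
def kinfo():
    C=np.array([.5162,.1872]); a=np.radians(4.15); e=np.array([np.cos(a),np.sin(a)]); n=np.array([-e[1],e[0]])
    s=r.read_state(); M=R.from_quat(s['eef_rot']).as_matrix(); tcp=s['ee_pos']
    for y in (-.083,.083):
        K=tcp+M@[-.075,y,-.0155]; F=tcp+M@[.075,y,-.0155]; print('K carrier x,y,z',((K[:2]-C)@e).round(4),((K[:2]-C)@n).round(4),K[2].round(4),'F',((F[:2]-C)@e).round(4),F[2].round(4))
    print('F',np.round(s['ft_force'],1),'M',np.round(s['torque'],2),'t',s['time'])
    return C,e,n
E
python3 - <<'E'
from h import *
C,e,n=kinfo()
shot('wrist','w20'); crop('w20',60,60,440,260,2,'w20c')
goal([*(C-.0010*e),.0475],4.15,0)
E
```

```text
K carrier x,y,z -0.0753 0.0831 0.0655 F 0.0732 0.0867
K carrier x,y,z -0.0752 -0.0829 0.0649 F 0.0733 0.0861
F [ 0.  -0.2 -2.1] M [0.01 0.17 0.  ] t 30.675
t 30.73 rot [-0.2 -8.1  0. ] shift [-0.0036  0.0003  0.0125] | now [0.517  0.1875 0.0604] yaw 4.18 w 0.0118 F [ 0.   0.5 -2.9]
```

View pics/w20c.png

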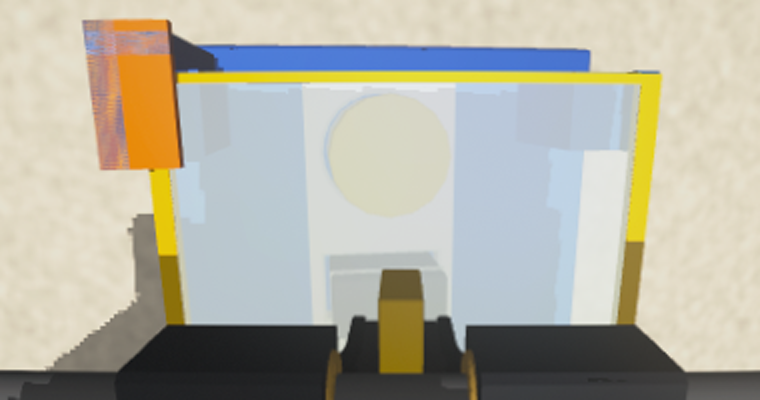

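>>> carry_out --increments "0 -1.2 0 -0.0006 0 0.002 0.0; 0 -2.4 0 -0.0012 0 0.004 0.0; 0 -3.6 0 -0.0018 0 0.006 0.0; 0 -4.8 0 -0.0023 0 0.008 0.0; 0 -6 0 -0.0028 0 0.0095 0.0"

```text
time: 31.35
ee_pos: [0.5156, 0.1874, 0.0503]
eef_rot: [0.999, 0.037, 0.018, -0.002]
ft_force: [-0.0, 0.8, -1.4]
width: 0.0116
```

```bash
python3 - <<'E'
from h import *
C,e,n=kinfo()
goal([*(C-.0010*e),.0475],4.15,0)
E
```

```text
K carrier x,y,z -0.0762 0.0832 0.0634 F 0.0737 0.0687
K carrier x,y,z -0.076 -0.0828 0.0629 F 0.0739 0.0682
F [-0.   0.8 -1.4] M [-0.   -0.11 -0.04] t 31.35
t 31.35 rot [-0.2 -2.   0. ] shift [-0.0005  0.0003  0.0028] | now [0.5156 0.1874 0.0503] yaw 4.2 w 0.0116 F [-0.   0.8 -1.4]
```

>>> carry_out --increments "-0.1 -0.7 0 -0.0002 0 0.001 0.0; -0.2 -1.4 0 -0.0004 0 0.002 0.0; -0.2 -2 0 -0.0005 0 0.003 0.0; -0.2 -2 0 -0.0005 0 0.0036 0.0; -0.2 -2 0 -0.0005 0 0.004 0.0"

```text
time: 31.98
ee_pos: [0.5154, 0.1874, 0.0468]
eef_rot: [0.999, 0.037, 0.001, 0.0]
ft_force: [-3.3, -2.3, 7.6]
width: 0.0114
```

```bash
python3 - <<'E'
from h import *
C,e,n=kinfo()
goal([*(C-.0010*e),.0465],4.15,0)
E
```

```text
K carrier x,y,z -0.0759 0.0832 0.0622 F 0.0741 0.0624
K carrier x,y,z -0.0757 -0.0828 0.0623 F 0.0743 0.0624
F [-3.3 -2.3  7.6] M [-0.46  0.61 -0.07] t 31.975
t 31.98 rot [ 0.  -0.1  0.1] shift [-0.0002  0.0003  0.0003] | now [0.5154 0.1874 0.0468] yaw 4.2 w 0.0114 F [-3.3 -2.3  7.6]
```

Contact on the rests. Release slowly and retreat.

>>> carry_out --increments "0 0 0 0 0 0 0.03; 0 0 0 0 0 0 0.03; 0 0 0 0 0 0 0.03; 0 0 0 0 0 -0.002 0.03; 0 0 0 0 0 -0.01 0.03"

```text
time: 32.6
ee_pos: [0.5151, 0.1873, 0.0568]
eef_rot: [0.999, 0.037, 0.0, 0.0]
ft_force: [-0.6, -0.2, -0.1]
width: 0.0298
```

>>> carry_out --increments "0 0 0 0 0 -0.03 0.03; 0 0 0 0 0.01 -0.07 0.03; 0 0 0 0 0.04 -0.11 0.03; 0 0 0 0 0.07 -0.13 0.03; 0 0 0 0 0.09 -0.14 0.03"

```text
time: 33.22
ee_pos: [0.5224, 0.0963, 0.1989]
eef_rot: [0.999, 0.036, 0.001, 0.0]
ft_force: [1.0, 1.0, -0.8]
width: 0.03
```

```bash
python3 - <<'E'
from h import *
goal([.52,.09,.19],4.15,0)
shot('wrist','w21'); shot('scene','scene21'); crop('scene21',260,110,390,220,6,'scene21c')
v=V('w21'); d=v.d
C=np.array([.5162,.1862]); a=np.radians(4.15); e=np.array([np.cos(a),np.sin(a)]); n=np.array([-e[1],e[0]])
hsv=cv2.cvtColor(v.p,cv2.COLOR_BGR2HSV)
y=cv2.inRange(hsv,(20,110,40),(35,255,255)); y[222:]=0
ys,xs=np.where((y>0)&(d>0)); W=(v.ray(np.c_[xs,ys])*d[ys,xs][:,None])@v.E[:3,:3].T+v.E[:3,3]
X=(W[:,:2]-C)@e; Y=(W[:,:2]-C)@n; Z=W[:,2]
f=(Z>.055)&(Z<.08)
for nm,g in (('near',X<-.06),('far',X>.06),('y+',Y>.075)):
    g=g&f; print(nm,g.sum(),'x',np.percentile(X[g],[2,50,98]).round(4),'y',np.percentile(Y[g],[2,98]).round(4),'z',np.percentile(Z[g],[5,50,95]).round(4))
E
```

```text
t 33.23 rot [ 0.1 -0.1 -0. ] shift [-0.0028  0.0061  0.0089] | now [0.5224 0.0963 0.1989] yaw 4.14 w 0.03 F [ 1.   1.  -0.8]
near 606 x [-0.0748 -0.0719 -0.0624] y [-0.0578  0.0803] z [0.0647 0.0659 0.0671]
far 850 x [0.0638 0.0717 0.0745] y [-0.0816  0.0814] z [0.0649 0.0661 0.0673]
y+ 441 x [-0.0624  0.0087  0.0729] y [0.0764 0.0822] z [0.0647 0.066  0.0672]
```

View pics/w21.png

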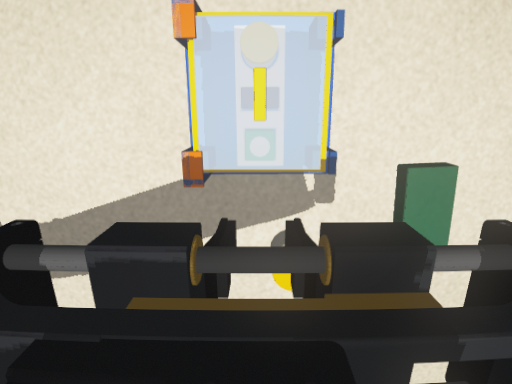

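View pics/scene21c.png

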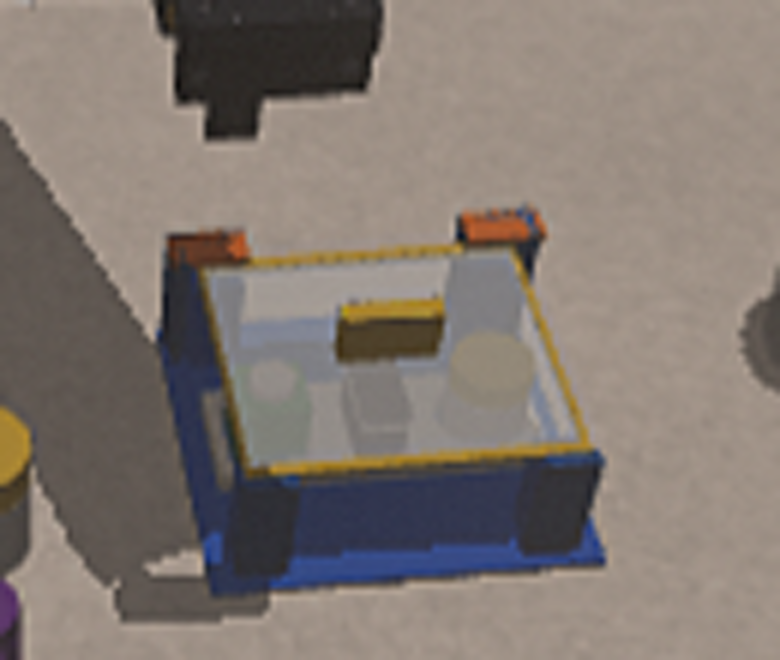

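>>> carry_out --increments "0 0 0 0 0 0 0.03; 0 0 0 0 0 0 0.03; 0 0 0 0 0 0 0.03; 0 0 0 0 0 0 0.03; 0 0 0 0 0 0 0.03"

```text
time: 33.95
ee_pos: [0.5226, 0.0955, 0.1984]
eef_rot: [0.999, 0.035, 0.001, 0.001]
ft_force: [-0.0, -0.4, 0.2]
width: 0.0297
```

```bash
python3 - <<'E'
from h import *
print(r.read_state()['time'],np.round(r.read_state()['joint_vel'],3)); print(r.close_job())
E
```

```text
33.95 [ 0.    -0.001  0.001  0.    -0.    -0.002  0.   ]
the job is handed in; nothing more can be done
None
```

I stood the jar in the round nest and the green bottle in the square nest. I then hooked the cover under the two orange lips at an 8° tilt and lowered it flat. The job was handed in at about 34 s with the arm clear and still.

**Last checks**
- **Cover:** in the last wrist picture the top surface reads z = 65.9 mm at the hooked edge and 66.1 mm at the far edge (67 nominal; depth reads about 1 mm low). The hooked edge is under both lips. The far edge is at carrier x of about 75 mm, in front of the stops at 78 mm.
- **Jar and bottle:** before the cover went on, the jar's lid read z = 54 mm and the bottle's cap 55 mm, against 56 mm fully down. Both had met the floor with 14–16 N before release.
- **Other objects:** I did not re-measure the slide box after the cover went on, nor the gel bottle, tub or carton after the start. The arm never worked at the gel bottle, tub or carton. The slide box looked in place in the last scene picture.

**What went wrong or disagreed**
- **Finger length:** the real fingertips end about 27 mm short of the reported tool point (TCP). Because of this the bottle slipped out of the grip twice, and the third time I caught it only by the cap. I set it down, went lower, and gripped the body properly. The jar was held only by its lid.
- **First jar insertion:** the jar touched the rim of its nest with about 19 N. I raised it, corrected by 2 mm from the picture, and it went in freely.

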